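# Scoop chestnuts from the bin and slide the roasting tray under the grill

## Robot

A 6-joint arm with a two-finger parallel gripper is mounted at the origin on the work surface. World frame = base frame: x ahead of the robot, y to its left, z up, the work surface at z = 0. Lengths are in m, angles in rad, forces in N, time in s.
With the tool pointing down it reaches from about 0.425 to 0.95 m from the base axis. Payload 3.5 kg.
Tool frame: the origin (TCP) lies on the centre line of the jaws, within the pads' length; the fingertips stand 17 mm ahead of it and the grasp point (between the pads) lies 2 mm behind it; z points along the fingers, y is the line along which they close (so a half turn about z gives the same grasp; the last joint's range is limited). The gripper opens to 85 mm and grips with 20 to 120 N. Pads are 22 mm wide; open, the fingers measure 114 mm over their backs; the gripper's body (76 mm by 85 mm) begins 54 mm behind the grasp point. The pads swing forward as they close: fully open they stand 13 mm farther back than shut.
Start: joints at [-0.15, 0.286, 1.577, -0, 1.279, -0.15], TCP at [0.675, 0, 0.248] pointing down, gripper open.
Joint ranges: [-2.77, 2.77], [-0.9, 2.22], [0.21, 2.48], [-1.53, 4.67], [0.24, 2.81], [-2.84, 2.84]. Speed limits (rad/s): [2.79, 2.79, 3.14, 3.14, 3.14, 3.14].

## Interface

Orientations are given as a unit quaternion [x, y, z, w].
In Python, from plant import ctrl gives the robot as it stands. The module is installed in compiled form; this text tells all that it offers.
- The arm moves only by the tool drive_tool, never from a script. Its argument "moves" is a list of rows, each a list of 3 entries, a list of its own where there are three numbers: the turn, a rotation vector about the tool's x, y, z in rad, then the shift along the tool's x, y, z in m, then the finger opening in m, from 0 to 0.0854. A call has 1 to 5 rows; each row shifts and turns the commanded pose from where the row before left it, along the tool's axes as they then stand; what a row does not reach is not made up. A row lasts 1/8 s, in which the tool goes at most 62.5 mm and 10.7 degrees, less where a joint would pass 70% of its speed; a pose out of reach is approached as far as the arm can. A call with a gripper value outside its range is refused whole. The fingers move at their own pace and stop on an object; "grip_force" is the grip in N (left out, the last holds). Time passes only in rows, so rows that do not move let the fingers close. It gives the time, the measured TCP pose, the force, the opening and the grip force at its end, in the units of the state.
- ctrl.get_state(): the state, without advancing time (a new reading comes with each control period).
- ctrl.read_camera(name): name is "scene" or "side" or "wrist"; returns a dict with "image" (384x512x3 uint8, red, green, blue), "fx", "fy", "cx", "cy" (pixels), "R" (3x3) and "t" (3): a world point X has camera coordinates R X + t. Camera axes: x right, y down, z forward; pixel columns grow to the right and rows downward; lengths in m; the calibration is good to about 2 mm. The wrist camera is an equidistant fisheye: a pixel r from the principal point sees the ray r / f radians off the axis. A picture is of the moment at which its call begins. There is no depth.
- ctrl.sign_off(): hands the job in; it is judged then, once.
The state is a dict: "time": time; "qpos": joint angles; "dq": joint speeds; "joint_efforts": joint torques, N m; "eef_pos": TCP position; "tcp_rot": TCP orientation; "contact_force": force on the tool from outside, world axes, zero at the start; "wrist_torque": the same for the moment, N m; "opening": opening from 0.0 (shut) to 1.0 (fully open); "finger_force": force on a finger pad.
Only numpy, scipy, OpenCV 4.12 (cv2) and the standard library are available. Lean on these libraries where they do the work, as an engineer would, in place of code of your own. Each camera call takes 0.05 s, during which the arm holds its last target. There are 200 camera calls.

## Task

Take the scoop and move all the chestnuts from the white bin onto the roasting tray while the tray is still out in front of the grill (drive the scoop into a corner of the bin so that the walls hold the nuts while the lip goes under them), never touching a chestnut with the fingers, then stand the scoop back upright on its cork mat and let go. Last, slide the tray by its handle along the counter, without lifting it, between the grill's cheeks and under the hood until it meets the stop at the back, with all the chestnuts still on it, and leave everything else on the counter where it is.

Things in the scene. Friction and masses are not known exactly. Their poses are not given: they have to be found in the camera images.
- bin: White open bin, fixed: outside 242 (its x) x 172 (y) x 60 mm high, walls and floor 6 mm thick, so inside 230 x 160 mm with square corners, inner floor 6 mm above the counter. Origin at the centre of its underside. The chestnuts start in the half towards its -x end, which is nearer the robot.
- scoop_grip (a point): Steel scoop, 0.16 kg, loose, standing on its cork mat. This point is in its upright dark wooden handle, a bar 20 (x) x 22 (y) mm, on the bar's axis, 105 mm above the scoop's underside; the bar's top is at 128 mm, its back 10 mm behind this point. Grip it from above across the y sides. Mouth towards -x, z up.
- scoop_pan (a point): The scoop's pan, same axes: point on its underside, 47 mm ahead (-x) of the handle's axis and 45 mm behind the straight lip, on the middle line. Flat floor 2 mm thick, 64 mm wide (y), from the lip to the back wall (45 mm high) 36 mm behind this point; side walls 34 mm high on the rear 50 mm only, the front 31 mm is a bare lip.
- mat: Cork mat 160 (x) x 120 (y) x 4 mm, fixed; the scoop's place. Origin at the centre of its underside.
- tray_c (a point): Aluminium roasting tray, loose, 0.4 kg: an open box 150 mm (x) x 130 mm (y) x 28 mm high with 3 mm walls and floor; this point is its centre, 14 mm above its underside. Its black handle stands out at its -x end.
- tray_handle (a point): Where to grip the tray's handle: a straight black bar along the tray's x, 18 mm wide (y) x 24 mm high, from 76 to 186 mm from the tray's centre towards -x; its middle line is 45 mm above the counter. This point is on the middle line 145 mm from the tray's centre.
- grill: Open table-top grill, fixed, red hood; origin at the centre of its underside, open front to its -x. Hood 160 (x) x 176 (y) mm, 80 to 114 mm high; gap between the cheeks 148 mm, with flared lead-ins 22 mm high reaching 106 mm ahead. A stop bar behind has its face at +77 mm: the tray against it has its centre 2 mm beyond the origin and is wholly under the hood, handle outside.
- nut0_c (a point): A chestnut, loose, dark brown, 30 mm across and 23.5 mm high with a rounded base, smooth (slides on steel at about 20 degrees), 16 g. The point is its centre. Absent in some starts.
- nut1_c (a point): A chestnut, loose, dark brown, 30 mm across and 23.5 mm high with a rounded base, smooth (slides on steel at about 20 degrees), 16 g. The point is its centre. Absent in some starts.
- nut2_c (a point): A chestnut, loose, dark brown, 30 mm across and 23.5 mm high with a rounded base, smooth (slides on steel at about 20 degrees), 16 g. The point is its centre. Absent in some starts.
- nut3_c (a point): A chestnut, loose, dark brown, 30 mm across and 23.5 mm high with a rounded base, smooth (slides on steel at about 20 degrees), 16 g. The point is its centre. Absent in some starts.
- nut4_c (a point): A chestnut, loose, dark brown, 30 mm across and 23.5 mm high with a rounded base, smooth (slides on steel at about 20 degrees), 16 g. The point is its centre. Absent in some starts.
- nut5_c (a point): A chestnut, loose, dark brown, 30 mm across and 23.5 mm high with a rounded base, smooth (slides on steel at about 20 degrees), 16 g. The point is its centre. Absent in some starts.
- nut6_c (a point): A chestnut, loose, dark brown, 30 mm across and 23.5 mm high with a rounded base, smooth (slides on steel at about 20 degrees), 16 g. The point is its centre. Absent in some starts.
- nut7_c (a point): A chestnut, loose, dark brown, 30 mm across and 23.5 mm high with a rounded base, smooth (slides on steel at about 20 degrees), 16 g. The point is its centre. Absent in some starts.
- nut8_c (a point): A chestnut, loose, dark brown, 30 mm across and 23.5 mm high with a rounded base, smooth (slides on steel at about 20 degrees), 16 g. The point is its centre. Absent in some starts.
- pepper_mill: Bystander to leave alone: turned dark wooden pepper mill, 52 mm across, 125 mm tall. Origin at the centre of its underside.
- spice_jar: Bystander to leave alone: amber spice jar with red cap, 44 mm across, 85 mm tall. Origin at the centre of its underside.
- mug: Bystander to leave alone: blue mug, 76 mm across, 85 mm tall. Origin at the centre of its underside.
- jam_jar: Bystander to leave alone: green glass jar with black cap, 64 mm across, 110 mm tall. Origin at the centre of its underside.
- salt_carton: Bystander to leave alone: paper carton 60 x 90 x 130 mm. Origin at the centre of its underside.

How it is judged:
By the outcome, as a careful person would: the job done as asked, in the order asked, and still so for the second after the job is handed in, with the robot touching nothing.
Of nut0, nut1, nut2, nut3, nut4, nut5, nut6, nut7, nut8 only 6 to 9 are there at a start; the rules pass over those that are not, and their reading is None.
At some moment in a run one of tray, scoop may be knocked a few centimetres aside while the robot is not near it.
It also fails if it takes over 208 s, if anything falls off the work surface, if the arm or the gripper's body presses on something with over 40 N, if the wrist force passes 120 N, or if a joint passes its speed limit or range.

## Working session

There is one attempt and no reset: what is moved stays moved. The work goes in short steps, Python scripts to look and compute and a tool call to move; the robot and the scene stay as the last step left them, time stands still between calls to the robot, and variables do not carry over. Pictures are saved under pics/ and viewed, at most 14 in all, crops included, and the job is handed in when it is done.

Besides the shell and the picture viewer there is one more tool, called after ">>>" as a command line: name --argument value ..., lists and objects as JSON in quotes. drive_tool: Moves the arm, as the interface text tells. Its arguments: {"type":"object","properties":{"moves":{"type":"array","items":{"type":"array"}},"grip_force":{"type":"number"}},"required":["moves"]}

```bash
mkdir -p pics; cat > h.py <<'E'
import numpy as np, cv2
from plant import ctrl
from scipy.spatial.transform import Rotation as Ro
def cam(n,save=None):
    c=ctrl.read_camera(n)
    for k in('R','t'): c[k]=np.array(c[k])
    if save: cv2.imwrite('pics/'+save,c['image'][:,:,::-1])
    return c
def ray(c,u,v,wrist=False):
    x=(u-c['cx'])/c['fx'];y=(v-c['cy'])/c['fy']
    if wrist:
        r=np.hypot(x,y);s=np.sin(r)/max(r,1e-9);d=np.array([x*s,y*s,np.cos(r)])
    else: d=np.array([x,y,1.])
    return -c['R'].T@c['t'],c['R'].T@d
def plane(c,u,v,z,wrist=False):
    o,d=ray(c,u,v,wrist);return o+d*(z-o[2])/d[2]
def proj(c,X):
    p=c['R']@np.array(X)+c['t'];return c['cx']+c['fx']*p[0]/p[2],c['cy']+c['fy']*p[1]/p[2]
E
python3 - <<'E'
from h import *
a=[cam(n)['image'] for n in('scene','side','wrist')]
for n,i in zip(('scene','side','wrist'),a): cv2.imwrite(f'pics/{n}0.png',cv2.resize(i[:,:,::-1],(800,600),interpolation=cv2.INTER_CUBIC))
s=ctrl.get_state();print(s)
for n in('scene','side'):
    c=cam(n);print(n,-c['R'].T@c['t'],c['R'][2],c['fx'])
E
```

```text
{'time': 0.15, 'qpos': array([-1.50018222e-01,  2.87027217e-01,  1.57784840e+00, -1.70596410e-05,
        1.27861349e+00, -1.49969627e-01]), 'dq': array([-0.00036378, -0.00389814, -0.00669098, -0.00064408,  0.00103935,
        0.00140721]), 'joint_efforts': array([ 7.91554030e-04, -4.06602967e+01, -2.93140125e+01, -8.94972595e-05,
        3.96185191e-03, -2.97825103e-06]), 'eef_pos': array([6.74513829e-01, 8.69414981e-05, 2.47217375e-01]), 'tcp_rot': array([ 7.07121901e-01,  7.07091025e-01, -5.69345971e-04, -7.58314395e-04]), 'contact_force': array([-0.60327224,  0.04694036,  0.17530444]), 'wrist_torque': array([ 0.00367274,  0.00737898, -0.0384061 ]), 'finger_force': 0.0, 'opening': 0.9985267290278111}
scene [1.0183798  0.58389847 0.91282372] [-0.38260876 -0.56140937 -0.73377793] 416.78101849088824
side [ 0.19139932 -0.76218506  1.03633143] [ 0.29519677  0.60210004 -0.74184527] 364.3197922784758
```

View pics/scene0.png

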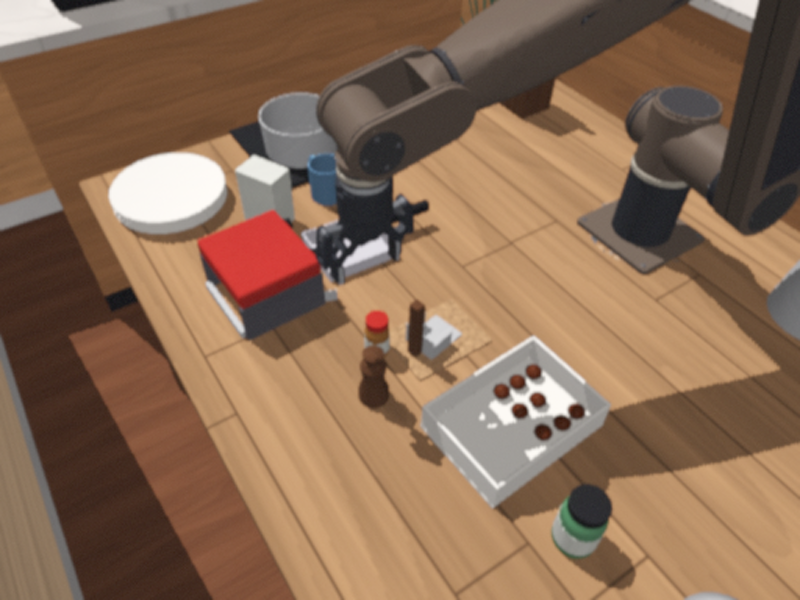

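View pics/side0.png

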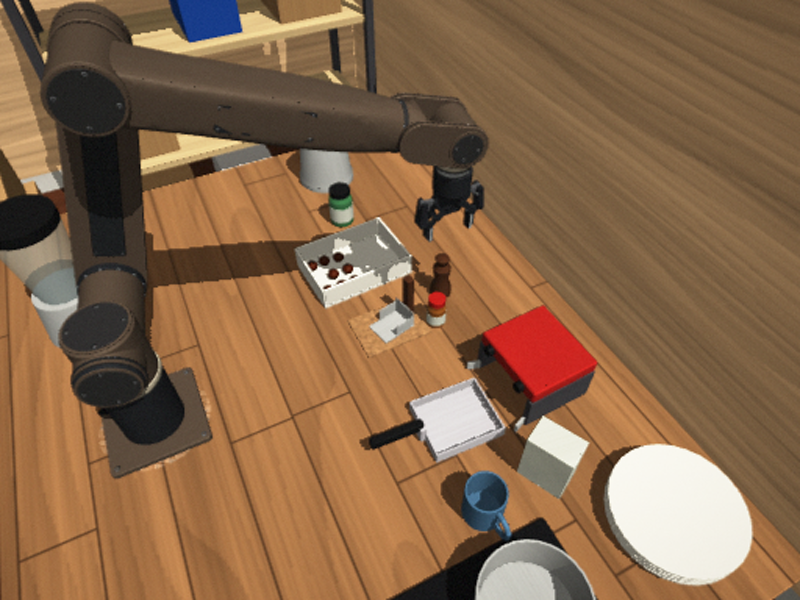

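View pics/wrist0.png

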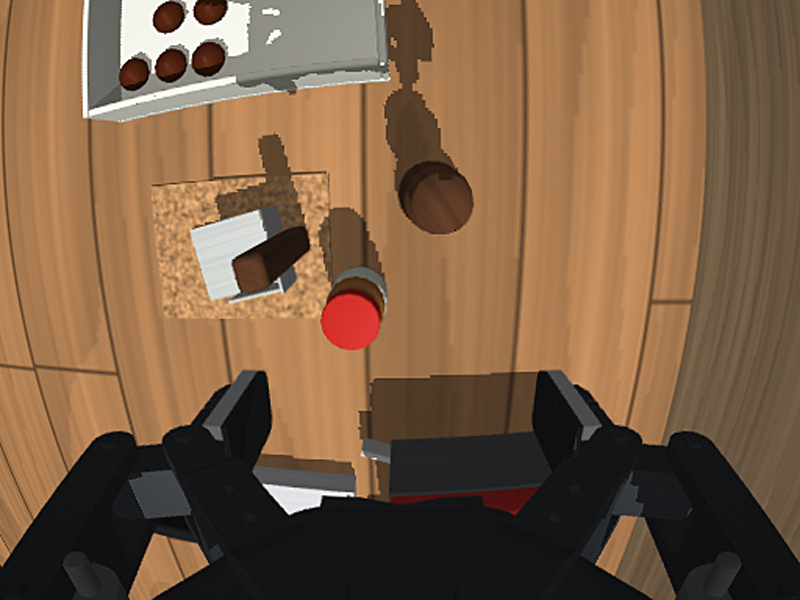

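Scene shows 8 chestnuts in the bin (502..577, 371..432 in the 800-px view). The side view shows the tray (455,420) with its handle end at (372,440). The wrist view shows the scoop on the mat, with its lip from (192,232) to (214,298), turned slightly. Next I turn these into positions.

```bash
cat > m.py <<'E'
from h import *
def nuts(c,roi,z,w=False):
    im=cv2.cvtColor(np.ascontiguousarray(c['image']),cv2.COLOR_RGB2HSV)
    x0,y0,x1,y1=roi
    m=cv2.inRange(im,(0,110,15),(15,255,150)); k=np.zeros_like(m);k[y0:y1,x0:x1]=m[y0:y1,x0:x1]
    n,l,st,ce=cv2.connectedComponentsWithStats(k)
    return [(st[i,4],plane(c,*ce[i],z,w)[:2].round(3)) for i in range(1,n) if st[i,4]>20]
E
python3 - <<'E'
from m import *
k=.64
s=cam('scene');d=cam('side');w=cam('wrist')
P=lambda c,pts,z,wr=False:[plane(c,u*k,v*k,z,wr).round(3)[:2].tolist() for u,v in pts]
print('nuts scene',nuts(s,(270,210,395,320),.018));print('nuts wrist',nuts(w,(60,0,200,70),.018,True))
print('bin rim scene',P(s,[(424,409),(533,340),(608,407)],.06))
print('bin rim side',P(d,[(295,252),(380,221),(412,258),(327,291)],.06))
print('bin wrist near rim',P(w,[(84,118),(388,78)],.06,1))
print('mat wrist',P(w,[(152,184),(328,172),(328,316),(164,319)],.004,1))
print('mat side',P(d,[(350,321),(409,289),(440,330),(370,353)],.004))
print('lip wrist',P(w,[(192,232),(213,299)],.005,1))
print('handle top wrist',P(w,[(251,272)],.132,1),'scene',P(s,[(418,303)],.132),'side',P(d,[(407,278)],.132))
print('handle base',P(w,[(302,236)],.006,1))
print('tray rim side',P(d,[(410,402),(474,380),(506,432),(437,459)],.028))
print('tray handle end side',P(d,[(371,440),(420,424)],.057))
print('hood side',P(d,[(482,349),(541,307),(596,364),(540,397)],.114))
print('hood scene',P(s,[(200,245),(272,213),(322,263),(240,300)],.114))
print('mill',P(d,[(441,258)],.12),P(w,[(440,195)],.12,1),'jar',P(d,[(437,299)],.085),P(w,[(351,322)],.085,1),'mug',P(d,[(487,488)],.085),'carton',P(d,[(555,445)],.13))
print('cam wrist pos',-w['R'].T@w['t'],w['R'][2])
E
```

```text
nuts scene [(np.int32(202), array([0.573, 0.073])), (np.int32(56), array([0.448, 0.167])), (np.int32(53), array([0.486, 0.168])), (np.int32(54), array([0.521, 0.169])), (np.int32(52), array([0.481, 0.214])), (np.int32(54), array([0.52 , 0.214])), (np.int32(54), array([0.443, 0.265])), (np.int32(1602), array([0.51, 0.34])), (np.int32(55), array([0.478, 0.269])), (np.int32(59), array([0.515, 0.265])), (np.int32(160), array([0.685, 0.198]))]
nuts wrist [(np.int32(298), array([0.48 , 0.212])), (np.int32(270), array([0.519, 0.211])), (np.int32(345), array([0.52 , 0.168])), (np.int32(320), array([0.485, 0.168])), (np.int32(296), array([0.448, 0.166]))]
bin rim scene [[0.666, 0.151], [0.432, 0.138], [0.423, 0.302]]
bin rim side [[0.41, 0.283], [0.649, 0.294], [0.661, 0.132], [0.433, 0.123]]
bin wrist near rim [[0.427, 0.127], [0.666, 0.132]]
mat wrist [[0.458, 0.068], [0.617, 0.069], [0.613, -0.051], [0.457, -0.055]]
mat side [[0.46, 0.06], [0.631, 0.089], [0.636, -0.059], [0.464, -0.046]]
lip wrist [[0.496, 0.024], [0.511, -0.036]]
handle top wrist [[0.592, 0.016]] scene [[0.589, 0.017]] side [[0.587, 0.015]]
handle base [[0.595, 0.018]]
tray rim side [[0.479, -0.213], [0.624, -0.225], [0.617, -0.358], [0.468, -0.347]]
tray handle end side [[0.367, -0.269], [0.466, -0.281]]
hood side [[0.64, -0.215], [0.813, -0.176], [0.821, -0.347], [0.678, -0.359]]
hood scene [[0.83, -0.321], [0.682, -0.333], [0.668, -0.164], [0.824, -0.159]]
mill [[0.692, 0.047]] [[0.696, 0.056]] jar [[0.638, -0.033]] [[0.642, -0.028]] mug [[0.504, -0.456]] carton [[0.636, -0.458]]
cam wrist pos [0.67497354 0.0700978  0.3730297 ] [-2.31255562e-04 -2.74375611e-01 -9.61622572e-01]
```

>>> drive_tool --moves '[[[0, 0, 0], [0.03, -0.034, -0.012], 0.0854], [[0, 0, 0], [0.03, -0.034, -0.012], 0.0854], [[0, 0, 0], [0.03, -0.034, -0.012], 0.0854], [[0, 0, 0], [0.03, -0.034, -0.012], 0.0854], [[0, 0, 0], [0, 0, 0], 0.05]]'

```text
time: 1.02
eef_pos: [0.5379, 0.1218, 0.2982]
tcp_rot: [0.706, 0.708, 0.001, 0.001]
contact_force: [-0.4, -0.4, 0.6]
opening: 0.82
finger_force: 0.0
```

```bash
python3 - <<'E'
from m import *
w=cam('wrist');cv2.imwrite('pics/w1.png',cv2.resize(w['image'][:,:,::-1],(800,600),interpolation=cv2.INTER_CUBIC))
print(ctrl.get_state()['eef_pos'],-w['R'].T@w['t'])
print(nuts(w,(0,0,512,384),.018,True))
E
```

```text
[0.53872056 0.12075448 0.29735429] [0.53733607 0.19180793 0.42321213]
[(np.int32(12183), array([0.206, 0.236])), (np.int32(439), array([0.322, 0.316])), (np.int32(28401), array([0.634, 0.169])), (np.int32(32), array([0.627, 0.347])), (np.int32(3694), array([0.897, 0.17 ])), (np.int32(319), array([0.476, 0.267])), (np.int32(331), array([0.514, 0.264])), (np.int32(312), array([0.442, 0.264])), (np.int32(1170), array([0.414, 0.085])), (np.int32(332), array([0.519, 0.213])), (np.int32(322), array([0.48 , 0.213])), (np.int32(322), array([0.485, 0.168])), (np.int32(324), array([0.519, 0.169])), (np.int32(313), array([0.447, 0.167])), (np.int32(33), array([0.897, 0.173])), (np.int32(60), array([0.177, 0.127])), (np.int32(109), array([ 0.308, -0.045])), (np.int32(37), array([ 0.216, -0.05 ])), (np.int32(23), array([ 0.435, -0.027])), (np.int32(57), array([ 0.898, -0.074])), (np.int32(145), array([ 0.475, -0.08 ])), (np.int32(1285), array([-0.086, -0.27 ])), (np.int32(28), array([ 0.328, -0.065])), (np.int32(1225), array([ 0.065, -0.15 ])), (np.int32(403), array([ 0.513, -0.105])), (np.int32(78), array([ 0.526, -0.11 ])), (np.int32(587), array([ 0.65 , -0.125])), (np.int32(131), array([ 0.416, -0.121])), (np.int32(23), array([ 0.559, -0.144])), (np.int32(497), array([ 0.261, -0.266])), (np.int32(489), array([ 0.806, -0.262])), (np.int32(28), array([ 0.199, -0.336])), (np.int32(32), array([ 0.923, -0.39 ])), (np.int32(27), array([ 0.145, -0.405]))]
```

View pics/w1.png

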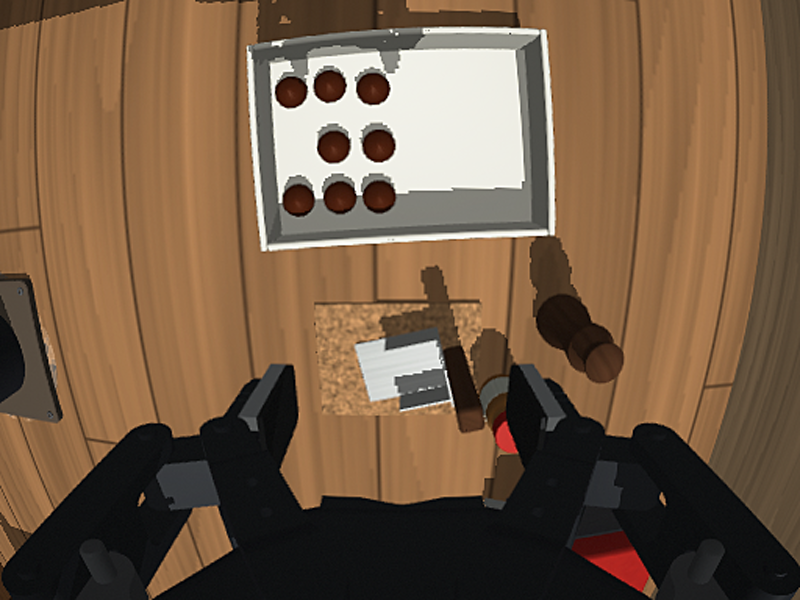

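```bash
python3 - <<'E'
from m import *
w=cam('wrist');k=.64
P=lambda pts,z:np.array([plane(w,u*k,v*k,z,1)[:2] for u,v in pts])
r=P([(248,46),(547,30),(554,235),(262,250)],.06);print('rim',r.round(3).tolist(),r.mean(0).round(4))
for i in range(4):
    e=r[(i+1)%4]-r[i];print(np.hypot(*e).round(4),np.degrees(np.arctan2(e[1],e[0])).round(1))
print('top',P([(470,419)],.132),'lip',P([(356,344),(370,403)],.005).tolist(),'back', P([(438,328),(452,404)],.049).tolist())
E
```

```text
rim [[0.417, 0.296], [0.655, 0.31], [0.664, 0.141], [0.426, 0.128]] [0.5405 0.2191]
0.2389 3.4
0.1694 -87.1
0.2381 -176.8
0.1685 93.1
top [[0.58932542 0.01694993]] lip [[0.49593132873068, 0.02568830394508073], [0.5080274046754248, -0.03920763258146123]] back [[0.570930470746128, 0.05794962085540331], [0.5861328810778961, -0.016206488928080298]]
```

>>> drive_tool --moves '[[[0, 0, 0], [-0.035, 0.017, 0], 0.05], [[0, 0, 0], [-0.035, 0.017, 0], 0.05], [[0, 0, 0], [-0.034, 0.017, 0], 0.05], [[0, 0, -0.18], [0, 0, 0.02], 0.05], [[0, 0, -0.18], [0, 0, 0.02], 0.05]]'

```text
time: 1.75
eef_pos: [0.5909, 0.0138, 0.2549]
tcp_rot: [0.568, 0.823, -0.0, -0.0]
contact_force: [0.8, 1.0, -0.6]
opening: 0.583
finger_force: 0.0
```

>>> drive_tool --moves '[[[0, 0, -0.18], [0, 0, 0.01], 0.05], [[0, 0, -0.18], [0, 0, 0], 0.05], [[0, 0, -0.18], [0, 0, 0], 0.05], [[0, 0, -0.18], [0, 0, 0], 0.05], [[0, 0, -0.18], [0, 0, 0], 0.05]]'

```text
time: 2.38
eef_pos: [0.5905, 0.0146, 0.2452]
tcp_rot: [0.153, 0.988, -0.0, -0.001]
contact_force: [0.2, -0.4, 0.6]
opening: 0.582
finger_force: 0.0
```

>>> drive_tool --moves '[[[0, 0, -0.18], [0, 0, 0], 0.05], [[0, 0, -0.18], [0, 0, 0], 0.05], [[0, 0, -0.18], [0, 0, 0], 0.05], [[0, 0, 0], [0, 0, 0], 0.05]]'

```text
time: 2.88
eef_pos: [0.5904, 0.0148, 0.2453]
tcp_rot: [-0.113, 0.994, 0.0, -0.001]
contact_force: [0.1, -0.9, -0.7]
opening: 0.584
finger_force: 0.0
```

```bash
cat >> m.py <<'E'
def pose():
    s=ctrl.get_state();R=Ro.from_quat(s['tcp_rot']).as_matrix();return np.array(s['eef_pos']),R,s
def rel(p=None,R=None):
    "shift in tool axes to world p, rotvec in tool axes to world R"
    q,Q,s=pose()
    if p is not None: print('shift',(Q.T@(np.array(p)-q)).round(4))
    if R is not None: print('turn',Ro.from_matrix(Q.T@R).as_rotvec().round(3))
def sR(yaw,pitch=0):
    "tool R when scoop yaw deg, pitch deg (lip up +)"
    a=Ro.from_euler('z',yaw,degrees=True).as_matrix()
    T=np.array([[-1,0,0],[0,1,0],[0,0,-1]]).T
    return a@Ro.from_euler('y',pitch,degrees=True).as_matrix()@T
def show(p=True):
    q,Q,s=pose();print(q.round(4),'yaw',np.degrees(np.arctan2(-Q[1,0],-Q[0,0])).round(1),'q',np.round(s['qpos'],2),'t',s['time'],'F',np.round(s['contact_force'],1))
E
python3 - <<'E'
from m import *
show();rel([.590,.0165,.107],sR(13))
w=cam('wrist','w2.png')
E
```

```text
[0.5904 0.0148 0.2453] yaw 12.9 q [-0.15  0.11  1.79 -0.    1.25 -1.94] t 2.875 F [ 0.1 -0.9 -0.7]
shift [-0.0002  0.0017  0.1383]
turn [ 0.    -0.001 -0.001]
```

View pics/w2.png

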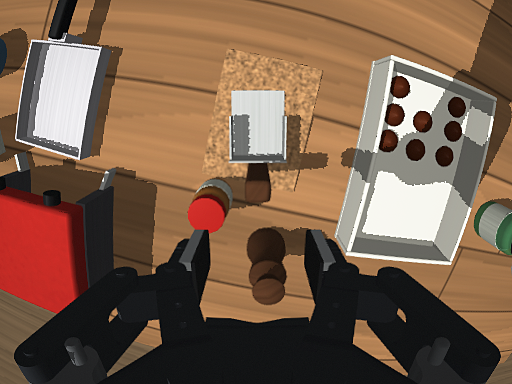

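>>> drive_tool --moves '[[[0, 0, 0], [0, 0.0017, 0.04], 0.05], [[0, 0, 0], [0, 0, 0.04], 0.05], [[0, 0, 0], [0, 0, 0.03], 0.05], [[0, 0, 0], [0, 0, 0.02], 0.05], [[0, 0, 0], [0, 0, 0.008], 0.05]]' --grip_force 80

```text
time: 3.55
eef_pos: [0.5892, 0.0175, 0.107]
tcp_rot: [-0.114, 0.994, 0.0, -0.001]
contact_force: [-0.1, 0.6, 0.5]
opening: 0.585
finger_force: 0.0
```

>>> drive_tool --moves '[[[0, 0, 0], [0, 0, 0], 0.03], [[0, 0, 0], [0, 0, 0], 0.02], [[0, 0, 0], [0, 0, 0], 0.01], [[0, 0, 0], [0, 0, 0], 0.005], [[0, 0, 0], [0, 0, 0], 0.005]]'

```text
time: 4.18
eef_pos: [0.5906, 0.0176, 0.1096]
tcp_rot: [-0.114, 0.993, -0.0, 0.001]
contact_force: [1.1, 0.6, 3.2]
opening: 0.247
finger_force: 78.8
```

```bash
python3 - <<'E'
from m import *
show();print(pose()[2]['opening']*85.4,pose()[2]['finger_force'])
E
```

```text
[0.5906 0.0176 0.1096] yaw 13.1 q [-0.14  0.25  1.89  0.    1.   -1.94] t 4.175 F [1.1 0.6 3.2]
21.130931029735105 78.7670910358429
```

```bash
cat >> m.py <<'E'
BC=np.array([.541,.219]);BY=3.1
def b2w(x,y,z):
    a=np.radians(BY);return [BC[0]+x*np.cos(a)-y*np.sin(a),BC[1]+x*np.sin(a)+y*np.cos(a),z]
def w2b(p):
    a=np.radians(BY);d=np.array(p[:2])-BC;return (d[0]*np.cos(a)+d[1]*np.sin(a)).round(4),(-d[0]*np.sin(a)+d[1]*np.cos(a)).round(4)
E
python3 - <<'E'
from m import *
rel(b2w(.097,.045,.22),sR(BY))
E
```

```text
shift [-0.1011  0.2348 -0.1104]
turn [-0.001  0.003  0.175]
```

>>> drive_tool --moves '[[[0, 0, 0], [0, 0, -0.02], 0.005], [[0, 0, 0], [0, 0, -0.04], 0.005], [[0, 0, 0], [0, 0, -0.05], 0.005], [[0, 0, 0], [0, 0, 0], 0.005]]'

```text
time: 4.68
eef_pos: [0.5922, 0.0174, 0.2249]
tcp_rot: [-0.114, 0.993, -0.001, 0.005]
contact_force: [-0.6, -1.0, -1.7]
opening: 0.249
finger_force: 78.5
```

>>> drive_tool --moves '[[[0, 0, 0], [-0.02, 0.047, 0], 0.005], [[0, 0, 0], [-0.02, 0.047, 0], 0.005], [[0, 0, 0], [-0.02, 0.047, 0], 0.005], [[0, 0, 0], [-0.02, 0.047, 0], 0.005], [[0, 0, 0], [-0.02, 0.047, 0], 0.005]]'

```text
time: 5.3
eef_pos: [0.6326, 0.2706, 0.2168]
tcp_rot: [-0.114, 0.993, -0.0, -0.002]
contact_force: [1.0, -0.5, -2.0]
opening: 0.248
finger_force: 78.8
```

>>> drive_tool --moves '[[[0, 0, 0.087], [0, 0, 0], 0.005], [[0, 0, 0.087], [0, 0, 0], 0.005], [[0, 0, 0], [0, 0, 0], 0.005], [[0, 0, 0], [0, 0, 0], 0.005]]'

```text
time: 5.8
eef_pos: [0.6331, 0.269, 0.2176]
tcp_rot: [-0.028, 1.0, -0.0, -0.001]
contact_force: [0.3, -0.2, -1.6]
opening: 0.246
finger_force: 79.0
```

```bash
python3 - <<'E'
from m import *
show();rel(b2w(.097,.045,.115),sR(BY));print(w2b(pose()[0]))
cv2.imwrite('pics/w3.png',cam('wrist')['image'][:,:,::-1])
E
```

```text
[0.6331 0.269  0.2176] yaw 3.2 q [ 0.25  0.34  1.57 -0.    1.24 -1.37] t 5.8 F [ 0.3 -0.2 -1.6]
shift [-2.500e-03  1.000e-04  1.026e-01]
turn [-0.    -0.002  0.002]
(np.float64(0.0947), np.float64(0.0449))
```

View pics/w3.png

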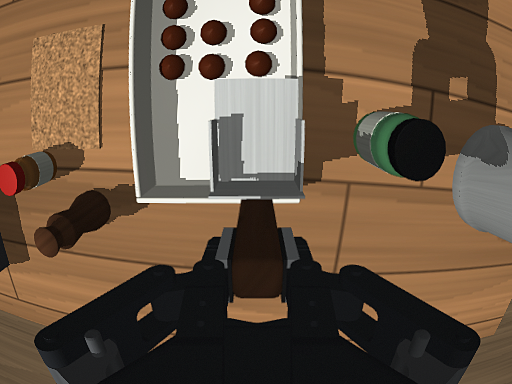

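>>> drive_tool --moves '[[[0, 0, 0], [0, -0.001, 0.03], 0.005], [[0, 0, 0], [0, 0, 0.03], 0.005], [[0, 0, 0], [0, 0, 0.025], 0.005], [[0, 0, 0], [0, 0, 0.015], 0.005], [[0, 0, 0], [0, 0, 0.003], 0.005]]'

```text
time: 6.48
eef_pos: [0.6331, 0.268, 0.1142]
tcp_rot: [-0.028, 1.0, -0.0, -0.001]
contact_force: [-0.3, 0.1, -1.7]
opening: 0.248
finger_force: 79.0
```

>>> drive_tool --moves '[[[0, 0, 0], [0, 0, 0.002], 0.005], [[0, 0, 0], [0, 0, 0], 0.005]]'

```text
time: 6.72
eef_pos: [0.6344, 0.2684, 0.1146]
tcp_rot: [-0.028, 1.0, 0.0, 0.001]
contact_force: [0.4, -0.7, -1.8]
opening: 0.248
finger_force: 79.0
```

>>> drive_tool --moves '[[[0, 0, 0], [0, 0, 0.0015], 0.005], [[0, 0, 0], [0, 0, 0], 0.005]]'

```text
time: 6.98
eef_pos: [0.6338, 0.2683, 0.1122]
tcp_rot: [-0.028, 1.0, 0.0, 0.0]
contact_force: [0.6, -0.6, -2.2]
opening: 0.248
finger_force: 79.0
```

>>> drive_tool --moves '[[[0, 0, 0], [0, 0, 0.0015], 0.005], [[0, 0, 0], [0, 0, 0], 0.005]]'

```text
time: 7.22
eef_pos: [0.6341, 0.2683, 0.1115]
tcp_rot: [-0.028, 1.0, 0.0, 0.0]
contact_force: [-1.6, -1.0, 3.3]
opening: 0.248
finger_force: 79.6
```

>>> drive_tool --moves '[[[0, 0, 0], [0, 0, 0.001], 0.005], [[0, 0, 0], [0, 0, 0], 0.005]]'

```text
time: 7.48
eef_pos: [0.6343, 0.2683, 0.1114]
tcp_rot: [-0.028, 1.0, 0.0, 0.001]
contact_force: [-2.2, -1.3, 6.8]
opening: 0.242
finger_force: 80.3
```

>>> drive_tool --moves '[[[0, -0.015, 0], [0.01, 0, 0], 0.005], [[0, 0, 0], [0.012, 0, 0], 0.005], [[0, 0, 0], [0.012, 0, 0], 0.005], [[0, 0, 0], [0.012, 0, 0], 0.005], [[0, 0, 0], [0.012, 0, 0], 0.005]]'

```text
time: 8.1
eef_pos: [0.5807, 0.2659, 0.1137]
tcp_rot: [-0.027, 1.0, 0.002, 0.015]
contact_force: [6.6, -0.6, 8.8]
opening: 0.25
finger_force: 80.2
```

>>> drive_tool --moves '[[[0, 0, 0], [0.012, 0, 0], 0.005], [[0, 0, 0], [0.012, 0, 0], 0.005], [[0, 0, 0], [0.01, 0, 0], 0.005], [[0, 0, 0], [0.01, 0, 0], 0.005]]'

```text
time: 8.6
eef_pos: [0.5383, 0.2639, 0.114]
tcp_rot: [-0.027, 0.999, 0.002, 0.017]
contact_force: [7.7, 0.3, 10.3]
opening: 0.249
finger_force: 80.5
```

```bash
python3 - <<'E'
from m import *
show();print(w2b(pose()[0]))
cv2.imwrite('pics/w4.png',cam('wrist')['image'][:,:,::-1])
E
```

```text
[0.5383 0.2639 0.114 ] yaw 3.1 q [ 0.29  0.25  1.88 -0.01  0.97 -1.33] t 8.6 F [ 7.7  0.3 10.3]
(np.float64(-0.0003), np.float64(0.0449))
```

View pics/w4.png

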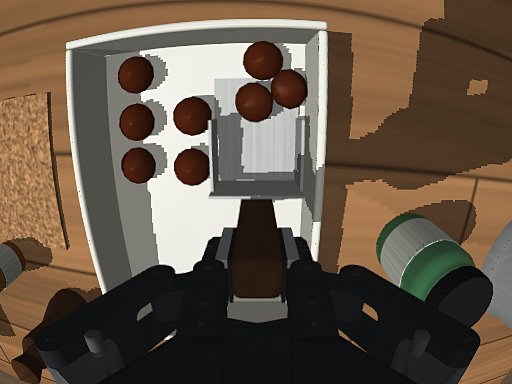

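>>> drive_tool --moves '[[[0, 0, 0], [0.006, 0, 0], 0.005], [[0, 0, 0], [0.006, 0, 0], 0.005], [[0, 0, 0], [0.006, 0, 0], 0.005], [[0, 0, 0], [0.005, 0, 0], 0.005]]'

```text
time: 9.15
eef_pos: [0.5162, 0.2629, 0.1142]
tcp_rot: [-0.027, 0.999, 0.002, 0.018]
contact_force: [7.6, 0.0, 11.9]
opening: 0.247
finger_force: 80.5
```

```bash
python3 - <<'E'
from m import *
show();print(w2b(pose()[0]))
cv2.imwrite('pics/w5.png',cam('wrist')['image'][:220,60:400,::-1])
E
```

```text
[0.5162 0.2629 0.1142] yaw 3.1 q [ 0.3   0.21  1.93 -0.01  0.96 -1.32] t 9.15 F [ 7.6  0.  11.9]
(np.float64(-0.0224), np.float64(0.0451))
```

View pics/w5.png

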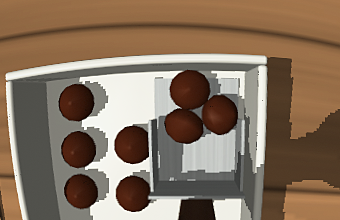

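>>> drive_tool --moves '[[[0, 0.1, 0], [-0.005, 0, -0.002], 0.005], [[0, 0.1, 0], [-0.006, 0, -0.002], 0.005], [[0, 0.1, 0], [-0.007, 0, -0.002], 0.005], [[0, 0.1, 0], [-0.006, 0, -0.003], 0.005], [[0, 0.1, 0], [-0.006, 0, -0.004], 0.005]]'

```text
time: 9.82
eef_pos: [0.5441, 0.2632, 0.1135]
tcp_rot: [-0.027, 0.971, -0.006, -0.236]
contact_force: [5.0, -0.1, -4.9]
opening: 0.246
finger_force: 78.3
```

>>> drive_tool --moves '[[[0, 0.05, 0], [0, 0, -0.005], 0.005], [[0, 0, 0], [0.005, 0, -0.01], 0.005], [[0, 0, 0], [0.005, 0, -0.02], 0.005], [[0, 0, 0], [0.01, 0, -0.02], 0.005], [[0, 0, 0], [0.01, 0, -0.02], 0.005]]'

```text
time: 10.45
eef_pos: [0.5531, 0.264, 0.1968]
tcp_rot: [-0.027, 0.964, -0.007, -0.264]
contact_force: [0.1, 0.5, -2.3]
opening: 0.244
finger_force: 78.5
```

```bash
python3 - <<'E'
from m import *
show();print(w2b(pose()[0]))
cv2.imwrite('pics/w6.png',cam('wrist')['image'][:,:,::-1])
E
```

```text
[0.5531 0.264  0.1968] yaw 3.2 q [ 0.24  0.46  1.51  0.1   1.7  -1.4 ] t 10.45 F [ 0.1  0.5 -2.3]
(np.float64(0.0145), np.float64(0.0443))
```

View pics/w6.png

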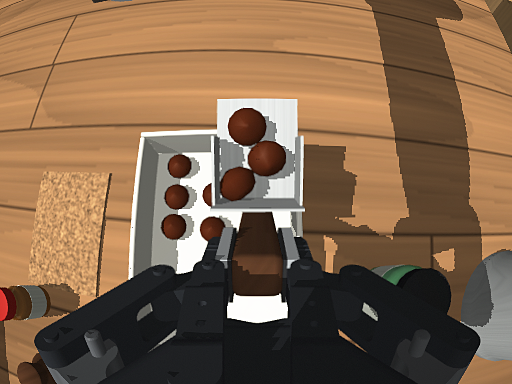

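>>> drive_tool --moves '[[[0, 0.06, 0], [0.014, 0, -0.021], 0.005], [[0, 0.06, 0], [0.014, 0, -0.021], 0.005], [[0, 0, 0], [0.0, -0.03, 0], 0.005], [[0, 0, 0], [0, -0.05, 0], 0.005], [[0, 0, 0], [0, -0.06, 0], 0.005]]'

```text
time: 11.12
eef_pos: [0.5595, 0.1234, 0.2456]
tcp_rot: [-0.027, 0.947, -0.009, -0.321]
contact_force: [0.5, -0.8, -2.3]
opening: 0.252
finger_force: 78.6
```

>>> drive_tool --moves '[[[0, 0, 0], [0, -0.06, 0], 0.005], [[0, 0, 0], [0, -0.06, 0], 0.005], [[0, 0, 0], [0, -0.06, 0], 0.005], [[0, 0, 0], [0, -0.06, 0], 0.005], [[0, 0, 0], [0, -0.06, 0], 0.005]]'

```text
time: 11.75
eef_pos: [0.5761, -0.1771, 0.2457]
tcp_rot: [-0.026, 0.947, -0.009, -0.321]
contact_force: [0.5, 0.5, -1.7]
opening: 0.245
finger_force: 78.6
```

>>> drive_tool --moves '[[[0, 0, 0], [0, -0.05, 0], 0.005], [[0, 0, 0], [0, -0.03, 0], 0.005], [[0, 0, 0], [0, 0, 0], 0.005]]'

```text
time: 12.12
eef_pos: [0.5804, -0.257, 0.245]
tcp_rot: [-0.025, 0.947, -0.008, -0.321]
contact_force: [0.5, 0.9, -2.6]
opening: 0.247
finger_force: 78.7
```

```bash
python3 - <<'E'
from m import *
show();print(Ro.from_matrix(sR(0).T@pose()[1]).as_rotvec(degrees=True))
w=cam('wrist')
cv2.imwrite('pics/w7.png',w['image'][:,:,::-1])
cam('side','s7.png');cam('scene','c7.png')
E
```

```text
[ 0.5804 -0.257   0.245 ] yaw 3.0 q [-0.47  0.52  1.37 -0.32  1.83 -2.08] t 12.125 F [ 0.5  0.9 -2.6]
[ 0.95333476 37.48269047 -2.89357637]
```

View pics/w7.png

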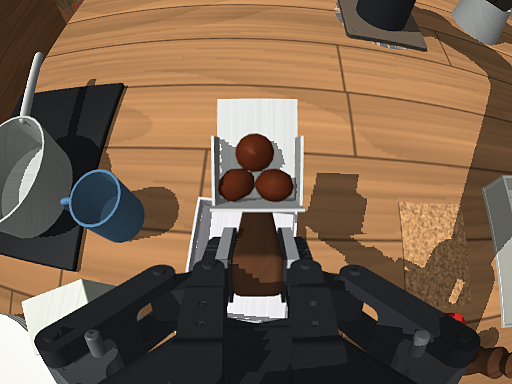

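```bash
cat >> m.py <<'E'
def tray():
    d=cam('side');im=d['image'].astype(int)
    roi=np.zeros(im.shape[:2],np.uint8);roi[235:310,215:340]=1
    hsv=cv2.cvtColor(np.ascontiguousarray(d['image']),cv2.COLOR_RGB2HSV)
    m=cv2.inRange(hsv,(0,0,0),(180,255,45))*roi
    n,l,st,ce=cv2.connectedComponentsWithStats(m)
    for i in range(1,n):
        if st[i,4]>60: 
            p=np.argwhere(l==i)[:,::-1].astype(np.float32);print('dark',st[i],ce[i].round(1))
            (cx,cy),(a,b),an=cv2.minAreaRect(p);bx=cv2.boxPoints(((cx,cy),(a,b),an))
            print('  box',[plane(d,u,v,.055)[:2].round(3).tolist() for u,v in bx])
    m=cv2.inRange(hsv,(0,0,110),(180,45,255))*roi
    n,l,st,ce=cv2.connectedComponentsWithStats(m)
    for i in range(1,n):
        if st[i,4]>300:
            p=np.argwhere(l==i)[:,::-1].astype(np.int32)
            h=cv2.convexHull(p);q=cv2.approxPolyDP(h,6,True)[:,0];print('tray',st[i],q.tolist(),[plane(d,u,v,.028)[:2].round(3).tolist() for u,v in q])
E
python3 - <<'E'
from m import *
tray()
E
```

```text
dark [236 269  35  18 257] [252.7 277.4]
  box [[0.363, -0.261], [0.472, -0.267], [0.468, -0.293], [0.361, -0.286]]
tray [ 257  235   66   61 2161] [[322, 275], [279, 295], [257, 235], [293, 235]] [[0.614, -0.351], [0.464, -0.349], [0.502, -0.128], [0.61, -0.182]]
```

View pics/s7.png

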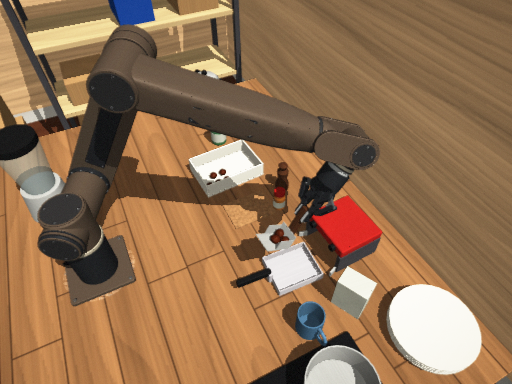

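```bash
cat >> m.py <<'E'
def seq(yaw,wps,p=None,Q=None):
    "wps: (pitch deg, lip x, lip y, lip z); prints rows (turn_y, shift)"
    if p is None: p,Q,_=pose()
    for th,x,y,z in wps:
        R=sR(yaw,th); lip=R@np.array([.092,0,.1056]); q=np.array([x,y,z])-lip
        print(th,'turn',Ro.from_matrix(Q.T@R).as_rotvec().round(3),'shift',(Q.T@(q-p)).round(4),'->',q.round(3)); p,Q=q,R
E
python3 - <<'E'
from m import *
seq(3,[(28,.53,-.262,.16),(18,.54,-.262,.12),(8,.55,-.262,.07),(-2,.55,-.262,.04),(-10,.55,-.262,.032),(-14,.55,-.262,.030),(-18,.55,-.262,.030),(-22,.55,-.262,.03),(-26,.55,-.262,.03),(-30,.55,-.262,.03),(-34,.55,-.262,.03),(-38,.55,-.262,.03)])
E
```

```text
28 turn [-0.002 -0.166  0.004] shift [-0.0844 -0.0059 -0.0208] -> [ 0.661 -0.255  0.21 ]
18 turn [-0.    -0.175 -0.   ] shift [-0.0079 -0.0005  0.0163] -> [ 0.66  -0.256  0.192]
8 turn [-0.    -0.175 -0.   ] shift [-0.0052 -0.0005  0.0301] -> [ 0.656 -0.256  0.162]
-2 turn [ 0.    -0.175  0.   ] shift [0.0156 0.     0.0153] -> [ 0.638 -0.257  0.149]
-10 turn [-0.   -0.14 -0.  ] shift [ 0.0159 -0.     -0.0038] -> [ 0.622 -0.258  0.152]
-14 turn [ 0.   -0.07 -0.  ] shift [ 0.0079 -0.     -0.0042] -> [ 0.614 -0.259  0.155]
-18 turn [-0.   -0.07  0.  ] shift [ 0.0076  0.     -0.0062] -> [ 0.605 -0.259  0.159]
-22 turn [-0.   -0.07  0.  ] shift [ 0.0076 -0.     -0.0062] -> [ 0.596 -0.26   0.162]
-26 turn [-0.   -0.07  0.  ] shift [ 0.0076  0.     -0.0062] -> [ 0.586 -0.26   0.165]
-30 turn [ 0.   -0.07  0.  ] shift [ 0.0076 -0.     -0.0062] -> [ 0.577 -0.261  0.167]
-34 turn [ 0.   -0.07 -0.  ] shift [ 0.0076  0.     -0.0062] -> [ 0.567 -0.261  0.169]
-38 turn [-0.   -0.07  0.  ] shift [ 0.0076 -0.     -0.0062] -> [ 0.557 -0.262  0.17 ]
```

>>> drive_tool --moves '[[[0, -0.083, 0], [-0.036, -0.003, -0.006], 0.005], [[0, -0.083, 0], [-0.036, -0.003, -0.006], 0.005], [[0, -0.175, 0], [-0.008, 0, 0.016], 0.005], [[0, -0.175, 0], [-0.005, 0, 0.03], 0.005], [[0, -0.1, 0], [0.01, 0, 0.01], 0.005]]'

```text
time: 12.95
eef_pos: [0.6288, -0.2561, 0.1546]
tcp_rot: [-0.029, 0.999, 0.001, -0.02]
contact_force: [-0.5, -0.0, -2.0]
opening: 0.249
finger_force: 78.6
```

```bash
python3 - <<'E'
from m import *
show();p,Q,_=pose();print('lip',(p+Q@np.array([.092,0,.1056])).round(4),'pitch',np.degrees(np.arcsin(Q[2,0])))
seq(3,[(-2,.537,-.262,.04),(-10,.537,-.262,.032)])
E
```

```text
[ 0.6288 -0.2561  0.1546] yaw 3.3 q [-0.53  0.4   1.61 -0.02  1.17 -2.15] t 12.95 F [-0.5 -0.  -2. ]
lip [ 0.5328 -0.2614  0.0527] pitch 2.292133993312165
-2 turn [ 0.003 -0.075  0.005] shift [ 0.0035 -0.001   0.0059] -> [ 0.625 -0.257  0.149]
-10 turn [-0.   -0.14 -0.  ] shift [ 0.0159 -0.     -0.0038] -> [ 0.609 -0.258  0.152]
```

>>> drive_tool --moves '[[[0, -0.075, 0], [0.004, 0, 0.008], 0.005], [[0, -0.14, 0], [0.016, 0, -0.003], 0.005], [[0, -0.07, 0], [0.008, 0, -0.005], 0.005], [[0, -0.07, 0], [0.008, 0, -0.006], 0.005], [[0, -0.07, 0], [0.008, 0, -0.006], 0.005]]'

```text
time: 13.58
eef_pos: [0.5821, -0.2593, 0.1624]
tcp_rot: [-0.029, 0.981, 0.006, 0.192]
contact_force: [-0.2, 0.3, -1.8]
opening: 0.247
finger_force: 78.8
```

>>> drive_tool --moves '[[[0, -0.05, 0], [0.005, 0, -0.004], 0.005], [[0, -0.05, 0], [0.005, 0, -0.004], 0.005], [[0, -0.05, 0], [0.005, 0, -0.004], 0.005], [[0, -0.07, 0], [0.008, 0, -0.006], 0.005], [[0, -0.07, 0], [0.008, 0, -0.006], 0.005]]'

```text
time: 14.2
eef_pos: [0.5553, -0.2481, 0.185]
tcp_rot: [-0.013, 0.95, 0.006, 0.311]
contact_force: [-0.1, 0.4, -2.0]
opening: 0.247
finger_force: 78.8
```

>>> drive_tool --moves '[[[0, -0.07, 0], [0.008, 0, -0.006], 0.005], [[0, -0.07, 0], [0.008, 0, -0.006], 0.005], [[0, 0, 0], [0, 0, 0], 0.005]]'

```text
time: 14.58
eef_pos: [0.5519, -0.2284, 0.215]
tcp_rot: [0.005, 0.937, -0.001, 0.35]
contact_force: [0.5, -0.7, -1.5]
opening: 0.248
finger_force: 78.9
```

```bash
cat >> m.py <<'E'
def traynuts():
    d=cam('side');print('side',[(a,p.tolist()) for a,p in nuts(d,(225,225,345,305),.015)])
    s=cam('scene');print('scene bin',[(a,p.tolist()) for a,p in nuts(s,(270,210,395,320),.018) if a<130])
    w=cam('wrist');print('wrist blobs',[(a,p.tolist()) for a,p in nuts(w,(140,0,380,290),.015,True)])
    return d,s,w
E
python3 - <<'E'
from m import *
show();p,Q,_=pose();print('lip',(p+Q@np.array([.092,0,.1056])).round(4),'pitch',np.degrees(np.arcsin(Q[2,0])))
d,s,w=traynuts()
a=d['image'][200:310,210:350];cv2.imwrite('pics/x8.png',np.hstack([cv2.resize(a,None,fx=3,fy=3),cv2.resize(w['image'],(440,330))])[:,:,::-1])
E
```

```text
[ 0.5519 -0.2284  0.215 ] yaw -0.7 q [-0.74 -0.1   2.17  0.79  0.66 -2.84] t 14.575 F [ 0.5 -0.7 -1.5]
lip [ 0.5518 -0.2281  0.0749] pitch -41.03429345617059
side [(np.int32(987), [0.499, -0.116]), (np.int32(1169), [0.654, -0.304]), (np.int32(166), [0.399, -0.225]), (np.int32(40), [0.495, -0.23]), (np.int32(106), [0.513, -0.293]), (np.int32(42), [0.384, -0.296]), (np.int32(110), [0.479, -0.366])]
scene bin [(np.int32(51), [0.313, 0.144]), (np.int32(33), [0.27, 0.174]), (np.int32(57), [0.449, 0.167]), (np.int32(54), [0.486, 0.168]), (np.int32(55), [0.521, 0.169]), (np.int32(52), [0.481, 0.214]), (np.int32(56), [0.52, 0.214])]
wrist blobs [(np.int32(1168), [0.519, -0.29]), (np.int32(5526), [0.554, -0.165]), (np.int32(162), [0.623, -0.358]), (np.int32(3624), [0.694, -0.14]), (np.int32(2927), [0.716, -0.319]), (np.int32(3399), [1.065, -0.235])]
```

View pics/x8.png

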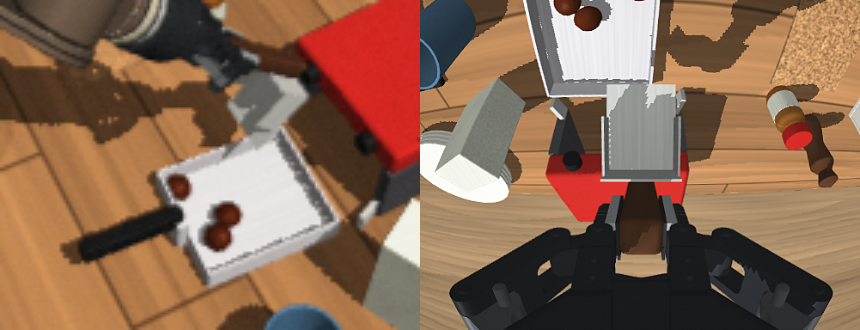

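```bash
python3 - <<'E'
from m import *
rel(None,sR(3.1))
E
```

```text
turn [-0.021  0.715 -0.065]
```

>>> drive_tool --moves '[[[0, 0.14, 0], [0, 0, -0.02], 0.005], [[0, 0.14, 0], [0, 0, -0.015], 0.005], [[0, 0.14, 0], [0, 0, 0], 0.005], [[0, 0.14, 0], [0, 0, 0], 0.005], [[0, 0.14, 0], [0, 0, 0], 0.005]]'

```text
time: 15.35
eef_pos: [0.531, -0.2306, 0.2419]
tcp_rot: [0.008, 1.0, 0.001, 0.006]
contact_force: [0.3, -0.3, -0.8]
opening: 0.25
finger_force: 78.8
```

```bash
python3 - <<'E'
from m import *
show();rel([.60,-.15,.25],sR(3.1));p,Q,_=pose()
print('then',(sR(3.1).T@(np.array(b2w(.096,-.044,.25))-np.array([.60,-.15,.25]))).round(4))
E
```

```text
[ 0.531  -0.2306  0.2419] yaw -0.9 q [-0.59  0.08  1.83  0.01  1.23 -2.15] t 15.35 F [ 0.3 -0.3 -0.8]
shift [-0.0679  0.0817 -0.0071]
turn [ 0.002  0.012 -0.07 ]
then [-0.057   0.3277  0.    ]
```

>>> drive_tool --moves '[[[0, 0, -0.035], [-0.034, 0.041, -0.004], 0.005], [[0, 0.01, -0.035], [-0.034, 0.041, -0.004], 0.005], [[0, 0, 0], [-0.008, 0.047, 0], 0.005], [[0, 0, 0], [-0.008, 0.047, 0], 0.005], [[0, 0, 0], [-0.008, 0.047, 0], 0.005]]'

```text
time: 15.98
eef_pos: [0.6149, -0.0046, 0.2507]
tcp_rot: [-0.027, 1.0, 0.001, 0.003]
contact_force: [0.3, 0.3, -1.8]
opening: 0.249
finger_force: 79.0
```

>>> drive_tool --moves '[[[0, 0, 0], [-0.008, 0.047, 0], 0.005], [[0, 0, 0], [-0.008, 0.047, 0], 0.005], [[0, 0, 0], [-0.008, 0.047, 0], 0.005], [[0, 0, 0], [-0.009, 0.046, 0], 0.005], [[0, 0, 0], [0, 0, 0], 0.005]]'

```text
time: 16.6
eef_pos: [0.6372, 0.1857, 0.251]
tcp_rot: [-0.03, 1.0, 0.001, 0.002]
contact_force: [-0.2, -0.6, -2.8]
opening: 0.247
finger_force: 79.2
```

```bash
python3 - <<'E'
from m import *
show();print(w2b(pose()[0]));rel(b2w(.096,-.044,.116),sR(BY))
for a,p in nuts(cam('wrist'),(0,0,512,300),.018,True):
    x,y=w2b(p)
    if abs(x)<.12 and abs(y)<.085: print(a,x,y)
E
```

```text
[0.6372 0.1857 0.251 ] yaw 3.4 q [ 0.13  0.26  1.61  0.    1.27 -1.5 ] t 16.6 F [-0.2 -0.6 -2.8]
(np.float64(0.0942), np.float64(-0.0385))
shift [-0.0011 -0.0059  0.135 ]
turn [0.002 0.005 0.005]
400 -0.0957 -0.0469
408 -0.0612 -0.0027
418 -0.0587 -0.0479
433 -0.0247 -0.0497
419 -0.0223 -0.0048
```

>>> drive_tool --moves '[[[0, 0.005, 0.005], [-0.001, -0.0075, 0.04], 0.005], [[0, 0, 0], [0, 0, 0.04], 0.005], [[0, 0, 0], [0, 0, 0.03], 0.005], [[0, 0, 0], [0, 0, 0.02], 0.005], [[0, 0, 0], [0, 0, 0.007], 0.005]]'

```text
time: 17.27
eef_pos: [0.6646, 0.1752, 0.1537]
tcp_rot: [-0.025, 0.999, 0.002, 0.036]
contact_force: [-0.3, -5.1, 112.5]
opening: 0.247
finger_force: 94.0
```

>>> drive_tool --moves '[[[0, 0, 0], [0, 0, 0.0015], 0.005], [[0, 0, 0], [0, 0, 0], 0.005]]'

```text
time: 17.52
eef_pos: [0.6647, 0.1751, 0.1538]
tcp_rot: [-0.025, 0.999, 0.002, 0.036]
contact_force: [-1.3, -2.5, 80.9]
opening: 0.248
finger_force: 89.2
```

```bash
python3 - <<'E'
from m import *
show();print(w2b(pose()[0]));rel(b2w(.096,-.046,.112),sR(BY))
E
```

```text
[0.6647 0.1751 0.1538] yaw 2.8 q [ 0.11  0.36  1.66 -0.    1.05 -1.51] t 17.525 F [-1.3 -2.5 80.9]
(np.float64(0.1211), np.float64(-0.0505))
shift [0.0281 0.0043 0.0399]
turn [ 0.002  0.073 -0.004]
```

>>> drive_tool --moves '[[[0, 0, 0], [0, 0, -0.03], 0.005], [[0, 0, 0], [0, 0, -0.05], 0.005], [[0, 0, 0], [0, 0, -0.05], 0.005], [[0, 0, 0], [0, 0, 0], 0.005]]'

```text
time: 18.02
eef_pos: [0.642, 0.174, 0.2503]
tcp_rot: [-0.024, 1.0, 0.001, 0.007]
contact_force: [1.0, -0.1, -2.2]
opening: 0.247
finger_force: 78.5
```

```bash
python3 - <<'E'
from m import *
show();print(w2b(pose()[0]));rel(b2w(.09,-.044,.25),sR(BY))
w=cam('wrist');s=cam('scene');p=pose()[0];u,v=map(int,proj(s,p-[0,0,.05]))
a=s['image'][max(0,v-80):v+80,max(0,u-100):u+100]
print(a.shape,p)
cv2.imwrite('pics/x9.png',np.hstack([cv2.resize(a,(375,300)),cv2.resize(w['image'],(400,300))])[:,:,::-1])
E
```

```text
[0.642  0.174  0.2503] yaw 2.8 q [ 0.11  0.26  1.61  0.    1.26 -1.51] t 18.025 F [ 1.  -0.1 -2.2]
(np.float64(0.0984), np.float64(-0.0504))
shift [0.0084 0.0064 0.0002]
turn [ 0.002  0.013 -0.006]
(160, 200, 3) [0.63898863 0.17391303 0.24345673]
```

View pics/x9.png

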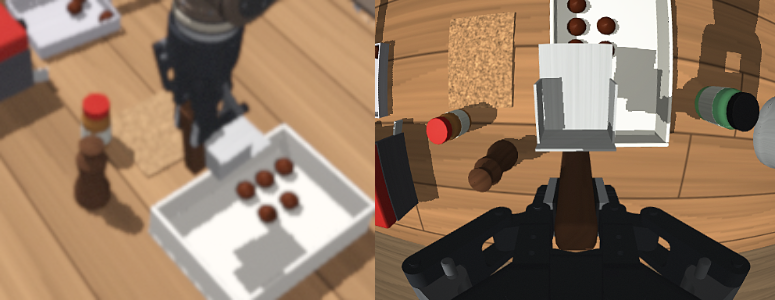

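```bash
cat >> m.py <<'E'
from scipy.optimize import least_squares
def inhand(c,Q,p,px):
    "px: lipL,lipR,backtopL,backtopR ; returns pitch(deg, lip up +), dx (fwd mm), dz (up mm), dy, yaw of scoop in tool frame"
    G=np.array([[.092,-.032,.1056],[.092,.032,.1056],[.011,-.032,.0606],[.011,.032,.0606]])
    def f(v,full=0):
        R=Ro.from_euler('yz',[v[0],v[4]]).as_matrix()
        X=(G@R.T)+[v[1],v[3],-v[2]]
        X=(p+X@Q.T)@c['R'].T+c['t']
        r=np.hypot(X[:,0],X[:,1]);th=np.arctan2(r,X[:,2])
        u=np.stack([c['cx']+c['fx']*th*X[:,0]/r,c['cy']+c['fy']*th*X[:,1]/r],1)
        return (u-np.array(px)).ravel()
    s=least_squares(f,np.zeros(5),x_scale=[.1,.01,.01,.01,.1]);v=s.x
    print('pitch %.1f fwd %.1f up %.1f y %.1f yaw %.1f'%(np.degrees(v[0]),v[1]*1e3,v[2]*1e3,v[3]*1e3,np.degrees(v[4])),'res',s.fun.round(1))
    return v
E
python3 - <<'E'
from m import *
c=cam('wrist');p,Q,_=pose()
for px in ([(215,78),(300,77),(209,195),(304,193)],[(217,99),(297,99),(211,212),(303,211)],[(217,99),(298,99),(211,213),(304,211)],[(211,58),(303,55),(206,193),(310,191)]): inhand(c,Q,p,px)
# edge profile down the middle of the pan for precise rows
g=cv2.cvtColor(c['image'],cv2.COLOR_RGB2GRAY)
print(g[30:80:2,257]);print(g[150:200:2,230]);print(g[120,196:222]);print(g[120,298:322]);print(g[64,200:222:1],g[64,295:315])
E
```

```text
pitch 0.2 fwd 1.1 up -1.6 y 0.4 yaw -0.1 res [ 0.6 -0.7 -1.8  0.2  0.2 -0.7  0.8  1.2]
pitch -3.9 fwd -8.2 up -4.5 y 0.5 yaw -0.2 res [ 0.3  0.  -0.5 -0.2  0.  -0.3  0.2  0.5]
pitch -4.5 fwd -7.1 up -1.9 y 1.0 yaw -0.3 res [ 0.3  0.  -0.9 -0.3  0.1 -0.7  0.4  0.9]
pitch 8.9 fwd -2.0 up 10.7 y 1.5 yaw -0.8 res [-1.2 -0.7  0.3  1.1  0.5 -0.5  0.3  0.1]
[ 47  47  56  70  52  50  48  44  39  21 154 154   8 232 216 216 217 217
 218 217 217 218 218 217 217]
[116 116 116 116 116 117 117 118  94  90  92  92  92  91  90  93  92  90
  94  91 150 220 249 128 142]
[153 153 153 153 154 152 146 192 234 234 244  45  67  73  72  71  70  68
  93 115 114 113 113 111 110 112]
[229 166 133 134 135 135 139 134 131 224 227 226 191 143 148 149 150 149
 149 150 150 149 149 150]
[117 118 118 118 118 117 117 115 107 139 235 227 225 225 226 224 224 224
 222 223 222 222] [216 214 215 215 215 216 222 229 236  50   7  50 134 162 155 154 153 153
 151 151]
```

```bash
cat >> m.py <<'E'
import json
def V(): return json.load(open('v.json'))
def Rv(v): return Ro.from_euler('yz',[v[0],v[4]]).as_matrix()
def tgt(yaw,th,lip):
    v=V();R=sR(yaw,th)@Rv(v).T
    return np.array(lip)-R@(Rv(v)@[.092,0,.1056]+[v[1],v[3],-v[2]]),R
def seq(yaw,wps,p=None,Q=None):
    if p is None: p,Q,_=pose()
    for th,x,y,z in wps:
        q,R=tgt(yaw,th,[x,y,z])
        print(th,'turn',Ro.from_matrix(Q.T@R).as_rotvec().round(3).tolist(),'shift',(Q.T@(q-p)).round(4).tolist(),'->',q.round(3)); p,Q=q,R
def scoop():
    v=V();p,Q,_=pose();R=Q@Rv(v);lip=p+Q@(Rv(v)@[.092,0,.1056]+[v[1],v[3],-v[2]])
    print('scoop pitch',np.degrees(np.arcsin(R[2,0])).round(1),'yaw',np.degrees(np.arctan2(-R[1,0],-R[0,0])).round(1),'lip',lip.round(4),'bin',w2b(lip),'roll',np.degrees(np.arcsin(R[2,1])).round(1))
E
python3 - <<'E'
from m import *
json.dump([np.radians(8.9),-.002,.0107,.0015,np.radians(-.8)],open('v.json','w'))
show();scoop()
seq(BY,[(0,*b2w(.006,-.0455,.13)),(0,*b2w(.006,-.0455,.01)),(-1,*b2w(-.113,-.0455,.006)),(28,*b2w(-.113,-.0455,.06)),(35,*b2w(-.1,-.0455,.15))])
E
```

```text
[0.6382 0.174  0.2416] yaw 2.8 q [ 0.11  0.26  1.62  0.    1.26 -1.51] t 18.175 F [ 0.3  0.8 -1.8]
scoop pitch 9.0 yaw 3.6 lip [0.5329 0.169  0.1624] bin (np.float64(-0.0108), np.float64(-0.0495)) roll 0.1
0 turn [-0.0, -0.157, 0.009] shift [-0.0031, 0.0032, 0.0169] -> [0.641 0.177 0.225]
0 turn [0.0, 0.0, 0.0] shift [0.0186, -0.0003, 0.1186] -> [0.641 0.177 0.105]
-1 turn [-0.0, -0.017, 0.0] shift [0.1196, -0.0017, -0.0163] -> [0.521 0.171 0.102]
28 turn [0.007, 0.506, -0.0] shift [-0.0346, 0.0005, 0.0078] -> [0.556 0.173 0.101]
35 turn [0.002, 0.122, -0.0] shift [0.0083, -0.0001, -0.0759] -> [0.573 0.174 0.175]
```

>>> drive_tool --moves '[[[0, 0, 0], [0, 0, 0], 0.005], [[0, -0.08, 0.009], [-0.002, 0.003, 0.008], 0.005], [[0, -0.077, 0], [-0.002, 0, 0.008], 0.005], [[0, 0, 0], [0.0045, 0, 0.03], 0.005], [[0, 0, 0], [0, 0, 0], 0.005]]' --grip_force 120

```text
time: 18.8
eef_pos: [0.6406, 0.1779, 0.192]
tcp_rot: [-0.02, 0.997, 0.002, 0.074]
contact_force: [-0.3, 0.2, -1.8]
opening: 0.239
finger_force: 117.3
```

```bash
python3 - <<'E'
from m import *
show();scoop();c=cam('wrist');cv2.imwrite('pics/w10.png',c['image'][:,:,::-1])
g=cv2.cvtColor(c['image'],cv2.COLOR_RGB2GRAY)
print(g[30:80:2,285]);print(g[64,200:222:1],g[64,295:315])
seq(BY,[(0,*b2w(.006,-.0455,.07)),(0,*b2w(.006,-.0455,.01))])
E
```

```text
[0.6406 0.1779 0.192 ] yaw 2.3 q [ 0.12  0.24  1.74 -0.01  1.01 -1.48] t 18.8 F [-0.3  0.2 -1.8]
scoop pitch 0.4 yaw 3.1 lip [0.5483 0.1743 0.098 ] bin (np.float64(0.0049), np.float64(-0.0451)) roll -0.0
[ 27  31  18 108 251 255 252 255 143 148 148 149 141 229 224 224 223 223
 223 223 224 224 224 224 224]
[151 150 150 150 150 150 151 149 144 179 234 227 227 227 228 226 227 227
 225 226 225 224] [219 217 219 218 219 219 224 227 227 157 143 147 148 148 147 147 148 147
 148 147]
0 turn [-0.0, -0.003, 0.001] shift [0.0055, -0.0007, 0.0293] -> [0.641 0.177 0.165]
0 turn [0.0, 0.0, 0.0] shift [0.0093, -0.0001, 0.0593] -> [0.641 0.177 0.105]
```

>>> drive_tool --moves '[[[0, -0.003, 0], [0.0045, -0.0005, 0.025], 0.005], [[0, 0, 0], [0.003, 0, 0.018], 0.005], [[0, 0, 0], [0, 0, 0], 0.005]]'

```text
time: 19.23
eef_pos: [0.6431, 0.1783, 0.1535]
tcp_rot: [-0.02, 0.997, 0.003, 0.08]
contact_force: [1.4, 1.4, -1.6]
opening: 0.24
finger_force: 117.6
```

>>> drive_tool --moves '[[[0, 0, 0], [0.003, 0, 0.02], 0.005], [[0, 0, 0], [0.003, 0, 0.018], 0.005], [[0, 0, 0], [0, 0, 0], 0.005]]'

```text
time: 19.6
eef_pos: [0.641, 0.1783, 0.1117]
tcp_rot: [-0.02, 0.997, 0.003, 0.077]
contact_force: [-0.4, 4.0, -3.8]
opening: 0.247
finger_force: 117.4
```

```bash
python3 - <<'E'
from m import *
show();scoop()
E
```

```text
[0.641  0.1783 0.1117] yaw 2.3 q [ 0.12  0.33  1.79 -0.01  0.86 -1.48] t 19.6 F [-0.4  4.  -3.8]
scoop pitch 0.0 yaw 3.1 lip [0.5494 0.1748 0.017 ] bin (np.float64(0.006), np.float64(-0.0446)) roll 0.0
```

>>> drive_tool --moves '[[[0, 0, 0], [0.001, 0.001, 0.006], 0.005], [[0, 0, 0], [0, 0, 0.002], 0.005], [[0, 0, 0], [0, 0, 0], 0.005]]'

```text
time: 19.98
eef_pos: [0.6435, 0.1787, 0.1074]
tcp_rot: [-0.02, 0.997, 0.002, 0.081]
contact_force: [-0.6, 0.8, -1.8]
opening: 0.244
finger_force: 117.6
```

>>> drive_tool --moves '[[[0, 0, 0], [0, 0, 0.0015], 0.005], [[0, 0, 0], [0, 0, 0], 0.005]]'

```text
time: 20.23
eef_pos: [0.6438, 0.1788, 0.106]
tcp_rot: [-0.02, 0.997, 0.003, 0.081]
contact_force: [-0.4, 0.6, -2.4]
opening: 0.241
finger_force: 117.7
```

>>> drive_tool --moves '[[[0, 0, 0], [0, 0, 0.0015], 0.005], [[0, 0, 0], [0, 0, 0], 0.005]]'

```text
time: 20.48
eef_pos: [0.6439, 0.179, 0.1042]
tcp_rot: [-0.02, 0.997, 0.003, 0.08]
contact_force: [-0.5, 0.7, -0.9]
opening: 0.242
finger_force: 117.7
```

```bash
python3 - <<'E'
from m import *
show();scoop();print(pose()[2]['wrist_torque'])
E
```

```text
[0.6439 0.179  0.1042] yaw 2.3 q [ 0.12  0.35  1.79 -0.01  0.85 -1.48] t 20.475 F [-0.5  0.7 -0.9]
scoop pitch -0.3 yaw 3.1 lip [0.5528 0.1755 0.009 ] bin (np.float64(0.0094), np.float64(-0.0441)) roll -0.0
[ 0.06172785  0.04115601 -0.02375504]
```

>>> drive_tool --moves '[[[0, -0.01, 0], [0, -0.001, 0.002], 0.005], [[0, 0, 0], [0.012, 0, -0.0018], 0.005], [[0, 0, 0], [0.012, 0, -0.0018], 0.005], [[0, 0, 0], [0.012, 0, -0.0018], 0.005], [[0, 0, 0], [0.012, 0, -0.0018], 0.005]]'

```text
time: 21.1
eef_pos: [0.596, 0.1759, 0.1026]
tcp_rot: [-0.02, 0.996, 0.003, 0.087]
contact_force: [2.5, -0.7, 2.3]
opening: 0.242
finger_force: 118.1
```

>>> drive_tool --moves '[[[0, 0, 0], [0.012, 0, -0.0018], 0.005], [[0, 0, 0], [0.012, 0, -0.0018], 0.005], [[0, 0, 0], [0.012, 0, -0.0018], 0.005], [[0, 0, 0], [0.012, 0, -0.0018], 0.005], [[0, 0, 0], [0, 0, 0], 0.005]]'

```text
time: 21.72
eef_pos: [0.5479, 0.1743, 0.1024]
tcp_rot: [-0.021, 0.996, 0.003, 0.087]
contact_force: [1.8, 0.7, 9.5]
opening: 0.243
finger_force: 118.9
```

```bash
cat >> m.py <<'E'
def bn():
    v=V();p,Q,_=pose();c=cam('wrist');out=[]
    for a,x in nuts(c,(100,0,420,215),.02,True):
        if abs(w2b(x)[0])<.125 and abs(w2b(x)[1])<.09: out.append((int(a),[float(z) for z in w2b(x)]))
    print(out);return c
E
python3 - <<'E'
from m import *
show();scoop();bn()
E
```

```text
[0.5479 0.1743 0.1024] yaw 2.3 q [ 0.14  0.16  2.03 -0.02  0.78 -1.46] t 21.725 F [1.8 0.7 9.5]
scoop pitch -1.1 yaw 3.2 lip [0.4582 0.1708 0.0059] bin (np.float64(-0.0853), np.float64(-0.0436)) roll -0.0
[(2944, [-0.0887, -0.0483]), (1410, [-0.0652, -0.0015]), (1173, [-0.0359, 0.0029]), (1213, [-0.0319, -0.0534]), (730, [0.0196, -0.0451])]
```

>>> drive_tool --moves '[[[0, 0, 0], [0.007, 0, -0.001], 0.005], [[0, 0, 0], [0.007, 0, -0.001], 0.005], [[0, 0, 0], [0.006, 0, -0.001], 0.005], [[0, 0, 0], [0.006, 0, -0.001], 0.005], [[0, 0, 0], [0.004, 0, 0], 0.005]]'

```text
time: 22.4
eef_pos: [0.521, 0.1732, 0.1031]
tcp_rot: [-0.02, 0.996, 0.003, 0.091]
contact_force: [7.7, 0.6, 9.4]
opening: 0.242
finger_force: 118.8
```

```bash
python3 - <<'E'
from m import *
show();scoop();bn()
q,R,_=pose()
seq(BY,[(a,*b2w(-.111+.001*i,-.0437,.008+.012*i)) for i,a in enumerate((4,10,16,22,28,34))]+[(38,*b2w(-.09,-.044,.16))])
E
```

```text
[0.521  0.1732 0.1031] yaw 2.3 q [ 0.14  0.1   2.09 -0.02  0.77 -1.45] t 22.4 F [7.7 0.6 9.4]
scoop pitch -1.6 yaw 3.1 lip [0.4321 0.1698 0.0058] bin (np.float64(-0.1114), np.float64(-0.0433)) roll 0.0
[(1539, [-0.1027, -0.0475]), (2575, [-0.0628, -0.0507]), (1204, [-0.0709, 0.0038]), (1042, [-0.0369, 0.003]), (725, [-0.0064, -0.0447])]
4 turn [0.002, 0.097, 0.001] shift [-0.0084, -0.0004, 0.0086] -> [0.531 0.173 0.096]
10 turn [0.001, 0.105, 0.0] shift [-0.0097, 0.0001, -0.0004] -> [0.54  0.174 0.097]
16 turn [0.001, 0.105, -0.0] shift [-0.0085, 0.0001, -0.0006] -> [0.549 0.174 0.098]
22 turn [0.001, 0.105, 0.0] shift [-0.0072, 0.0001, -0.0006] -> [0.556 0.175 0.097]
28 turn [0.001, 0.105, 0.0] shift [-0.006, 0.0001, -0.0005] -> [0.562 0.175 0.097]
34 turn [0.001, 0.105, 0.0] shift [-0.0047, 0.0001, -0.0002] -> [0.566 0.175 0.095]
38 turn [0.001, 0.07, -0.0] shift [0.0192, -0.0006, -0.0826] -> [0.584 0.176 0.178]
```

>>> drive_tool --moves '[[[0, 0.097, 0], [-0.008, 0, -0.001], 0.005], [[0, 0.105, 0], [-0.009, 0, -0.002], 0.005], [[0, 0.105, 0], [-0.008, 0, -0.002], 0.005], [[0, 0.105, 0], [-0.007, 0, -0.002], 0.005], [[0, 0.105, 0], [-0.006, 0, -0.003], 0.005]]'

```text
time: 23.08
eef_pos: [0.5536, 0.1742, 0.1068]
tcp_rot: [-0.02, 0.984, -0.003, -0.176]
contact_force: [-0.1, 0.7, -2.8]
opening: 0.244
finger_force: 117.7
```

>>> drive_tool --moves '[[[0, 0.105, 0], [-0.004, 0, -0.004], 0.005], [[0, 0.07, 0], [0.005, 0, -0.02], 0.005], [[0, 0, 0], [0.014, 0, -0.03], 0.005], [[0, 0, 0], [0.015, 0, -0.03], 0.005], [[0, 0, 0], [0.02, 0, -0.035], 0.005]]'

```text
time: 23.7
eef_pos: [0.5671, 0.1745, 0.2356]
tcp_rot: [-0.02, 0.965, -0.005, -0.261]
contact_force: [-0.0, 0.6, -1.9]
opening: 0.243
finger_force: 117.6
```

```bash
python3 - <<'E'
from m import *
show();scoop()
c=cam('wrist','w11.png');s=cam('scene')
print([(int(a),[float(z) for z in w2b(x)]) for a,x in nuts(s,(270,210,395,320),.018) if a<130 and abs(w2b(x)[0])<.13])
hsv=cv2.cvtColor(c['image'],cv2.COLOR_RGB2HSV);m=cv2.inRange(hsv,(0,110,15),(15,255,150));m[215:]=0
n,l,st,ce=cv2.connectedComponentsWithStats(m);print([(st[i,4],ce[i].round()) for i in range(1,n) if st[i,4]>80 and 190<ce[i][0]<320])
E
```

```text
[0.5671 0.1745 0.2356] yaw 2.4 q [ 0.11  0.39  1.53  0.04  1.75 -1.5 ] t 23.7 F [-0.   0.6 -1.9]
scoop pitch 39.2 yaw 3.4 lip [0.4363 0.1691 0.2202] bin (np.float64(-0.1073), np.float64(-0.0441)) roll 0.5
[(54, [-0.0688, 0.0047]), (56, [-0.0328, 0.0048])]
[(np.int32(2641), array([242., 136.])), (np.int32(1168), array([277., 158.])), (np.int32(718), array([257., 204.])), (np.int32(189), array([295., 210.]))]
```

```bash
python3 - <<'E'
from m import *
p,Q,_=pose()
def go(w): 
    global p,Q
    for y,*r in w:
        seq(y,[r],p,Q);p,Q=tgt(y,r[0],r[1:])
print('start');N=8
y0=.169
go([(3.4-i*28.4/N,38,.4363+(.555-.436)*i/N,.169-(.464)*i/N,.22) for i in range(1,N+1)])
go([(-25,30,.55,-.295,.18),(-25,20,.553,-.295,.13),(-25,10,.555,-.295,.08),(-25,0,.555,-.295,.045)]+[(-25,-a,.555,-.295,.034) for a in (8,13,17,21,25,29,33,37,41)])
E
```

```text
start
38 turn [-0.019, -0.009, 0.053] shift [-0.0094, -0.0662, -0.002] -> [0.582 0.109 0.238]
38 turn [-0.03, 0.0, 0.054] shift [-0.0138, -0.0659, -0.0071] -> [0.596 0.043 0.238]
38 turn [-0.03, 0.0, 0.054] shift [-0.0168, -0.0648, -0.0089] -> [ 0.61  -0.023  0.238]
38 turn [-0.03, 0.0, 0.054] shift [-0.0199, -0.0635, -0.0106] -> [ 0.624 -0.089  0.238]
38 turn [-0.03, 0.0, 0.054] shift [-0.0228, -0.062, -0.0122] -> [ 0.637 -0.155  0.238]
38 turn [-0.03, 0.0, 0.054] shift [-0.0257, -0.0602, -0.0138] -> [ 0.649 -0.221  0.238]
38 turn [-0.03, 0.0, 0.054] shift [-0.0285, -0.0583, -0.0154] -> [ 0.661 -0.286  0.238]
38 turn [-0.03, 0.0, 0.054] shift [-0.0311, -0.0562, -0.0169] -> [ 0.673 -0.352  0.238]
30 turn [-0.002, -0.14, 0.0] shift [-0.0032, -0.0022, 0.0234] -> [ 0.664 -0.35   0.216]
20 turn [-0.002, -0.175, -0.0] shift [-0.0051, 0.0013, 0.0286] -> [ 0.66  -0.346  0.188]
10 turn [-0.002, -0.175, -0.0] shift [0.004, 0.0008, 0.0317] -> [ 0.651 -0.341  0.157]
0 turn [-0.002, -0.175, -0.0] shift [0.0147, -0.0002, 0.0179] -> [ 0.637 -0.335  0.14 ]
-8 turn [-0.002, -0.14, -0.0] shift [0.0138, -0.0002, -0.003] -> [ 0.625 -0.329  0.141]
-13 turn [-0.001, -0.087, 0.0] shift [0.0073, -0.0001, -0.0089] -> [ 0.616 -0.325  0.147]
-17 turn [-0.001, -0.07, -0.0] shift [0.0058, -0.0001, -0.0071] -> [ 0.609 -0.322  0.151]
-21 turn [-0.001, -0.07, -0.0] shift [0.0058, -0.0001, -0.0071] -> [ 0.601 -0.318  0.155]
-25 turn [-0.001, -0.07, 0.0] shift [0.0058, -0.0001, -0.0071] -> [ 0.593 -0.315  0.159]
-29 turn [-0.001, -0.07, -0.0] shift [0.0058, -0.0001, -0.0071] -> [ 0.585 -0.311  0.161]
-33 turn [-0.001, -0.07, 0.0] shift [0.0058, -0.0001, -0.0071] -> [ 0.577 -0.307  0.163]
-37 turn [-0.001, -0.07, 0.0] shift [0.0058, -0.0001, -0.0071] -> [ 0.569 -0.303  0.165]
-41 turn [-0.001, -0.07, -0.0] shift [0.0058, -0.0001, -0.0071] -> [ 0.561 -0.299  0.166]
```

>>> drive_tool --moves '[[[-0.015, 0, 0.042], [-0.008, -0.04, -0.002], 0.005], [[-0.024, 0, 0.043], [-0.011, -0.055, -0.005], 0.005], [[-0.024, 0, 0.043], [-0.013, -0.055, -0.007], 0.005], [[-0.024, 0, 0.043], [-0.016, -0.053, -0.008], 0.005], [[-0.024, 0, 0.043], [-0.018, -0.052, -0.009], 0.005]]'

```text
time: 24.42
eef_pos: [0.6256, -0.0857, 0.2298]
tcp_rot: [0.098, 0.961, 0.023, -0.259]
contact_force: [1.2, -0.1, -2.5]
opening: 0.24
finger_force: 117.8
```

>>> drive_tool --moves '[[[-0.024, 0, 0.043], [-0.019, -0.05, -0.01], 0.005], [[-0.024, 0, 0.043], [-0.021, -0.05, -0.011], 0.005], [[-0.024, 0, 0.043], [-0.022, -0.048, -0.012], 0.005], [[-0.024, 0, 0.043], [-0.024, -0.046, -0.013], 0.005], [[0, 0, 0], [0, 0, 0], 0.005]]'

```text
time: 25.05
eef_pos: [0.6665, -0.3021, 0.2268]
tcp_rot: [0.194, 0.946, 0.047, -0.255]
contact_force: [0.6, -0.4, -2.7]
opening: 0.239
finger_force: 118.1
```

```bash
python3 - <<'E'
from m import *
show();scoop();tray()
seq(-25,[(30,.55,-.295,.18),(20,.553,-.295,.13),(10,.555,-.295,.08),(0,.555,-.295,.045)])
E
```

```text
[ 0.6665 -0.3021  0.2268] yaw -23.4 q [-0.54  0.71  1.09 -0.08  1.86 -1.71] t 25.05 F [ 0.6 -0.4 -2.7]
scoop pitch 38.9 yaw -22.5 lip [ 0.5461 -0.251   0.2107] bin (np.float64(-0.0204), np.float64(-0.4696)) roll -0.2
dark [236 269  35  18 258] [252.8 277.3]
  box [[0.364, -0.261], [0.472, -0.267], [0.468, -0.293], [0.361, -0.286]]
tray [ 262  242   61   54 1667] [[322, 276], [279, 295], [262, 257], [303, 242]] [[0.613, -0.354], [0.464, -0.349], [0.479, -0.211], [0.625, -0.221]]
30 turn [-0.024, -0.156, 0.043] shift [-0.0206, -0.0474, 0.0015] -> [ 0.664 -0.35   0.216]
20 turn [-0.002, -0.175, -0.0] shift [-0.0051, 0.0013, 0.0286] -> [ 0.66  -0.346  0.188]
10 turn [-0.002, -0.175, -0.0] shift [0.004, 0.0008, 0.0317] -> [ 0.651 -0.341  0.157]
0 turn [-0.002, -0.175, -0.0] shift [0.0147, -0.0002, 0.0179] -> [ 0.637 -0.335  0.14 ]
```

>>> drive_tool --moves '[[[-0.012, -0.07, 0.02], [-0.01, -0.024, 0], 0.005], [[-0.012, -0.08, 0.02], [-0.01, -0.023, 0.001], 0.005], [[0, -0.175, 0], [-0.005, 0.001, 0.028], 0.005], [[0, -0.175, 0], [0.004, 0.001, 0.032], 0.005], [[0, -0.15, 0], [0.013, 0, 0.014], 0.005]]'

```text
time: 25.72
eef_pos: [0.6382, -0.3304, 0.1455]
tcp_rot: [0.218, 0.974, -0.016, 0.063]
contact_force: [-0.0, 0.7, -2.3]
opening: 0.243
finger_force: 118.0
```

```bash
python3 - <<'E'
from m import *
show();scoop()
seq(-25,[(-6,.553,-.293,.034)]+[(-a,.553,-.293,.034) for a in (11,15,19)])
E
```

```text
[ 0.6382 -0.3304  0.1455] yaw -25.3 q [-0.63  0.41  1.62  0.02  0.99 -1.77] t 25.725 F [-0.   0.7 -2.3]
scoop pitch 1.5 yaw -24.5 lip [ 0.553  -0.2905  0.0532] bin (np.float64(-0.0155), np.float64(-0.5094)) roll -0.3
-6 turn [-0.005, -0.131, 0.01] shift [0.0127, -0.0037, 0.0062] -> [ 0.626 -0.329  0.138]
-11 turn [-0.001, -0.087, 0.0] shift [0.0073, -0.0001, -0.0089] -> [ 0.618 -0.325  0.144]
-15 turn [-0.001, -0.07, -0.0] shift [0.0058, -0.0001, -0.0071] -> [ 0.61  -0.321  0.149]
-19 turn [-0.001, -0.07, 0.0] shift [0.0058, -0.0001, -0.0071] -> [ 0.603 -0.318  0.153]
```

>>> drive_tool --moves '[[[0, -0.13, 0.01], [0.013, -0.002, 0.006], 0.005], [[0, -0.087, 0], [0.007, 0, -0.009], 0.005], [[0, -0.07, 0], [0.006, 0, -0.007], 0.005], [[0, -0.07, 0], [0.006, 0, -0.007], 0.005], [[0, -0.05, 0], [0.004, 0, -0.005], 0.005]]'

```text
time: 26.35
eef_pos: [0.5987, -0.3133, 0.1573]
tcp_rot: [0.215, 0.94, -0.06, 0.257]
contact_force: [0.1, 0.1, -2.1]
opening: 0.244
finger_force: 118.0
```

>>> drive_tool --moves '[[[0, -0.05, 0], [0.004, 0, -0.005], 0.005], [[0, -0.05, 0], [0.004, 0, -0.005], 0.005], [[0, -0.05, 0], [0.004, 0, -0.005], 0.005], [[0, -0.07, 0], [0.006, 0, -0.007], 0.005], [[0, -0.07, 0], [0.006, 0, -0.007], 0.005]]'

```text
time: 26.98
eef_pos: [0.567, -0.2989, 0.167]
tcp_rot: [0.203, 0.896, -0.085, 0.386]
contact_force: [0.3, 0.2, -1.7]
opening: 0.241
finger_force: 118.1
```

>>> drive_tool --moves '[[[0, -0.07, 0], [0.006, 0, -0.007], 0.005], [[0, 0, 0], [0, 0, -0.015], 0.005], [[0, 0, 0], [0, 0, -0.03], 0.005], [[0, 0, 0], [0, 0, -0.03], 0.005], [[0, 0, 0], [0, 0, 0], 0.005]]'

```text
time: 27.6
eef_pos: [0.5086, -0.2705, 0.2318]
tcp_rot: [0.202, 0.886, -0.09, 0.408]
contact_force: [-0.3, -0.4, -1.7]
opening: 0.238
finger_force: 118.2
```

```bash
cat >> m.py <<'E'
def tn():
    for n,roi,w in (('side',(225,225,345,305),0),):
        c=cam(n);r=[]
        for a,x in nuts(c,roi,.015,w):
            d=x-np.array([.546,-.285]);t=np.radians(-3);bx,by=d[0]*np.cos(t)+d[1]*np.sin(t),-d[0]*np.sin(t)+d[1]*np.cos(t)
            if abs(bx)<.1 and abs(by)<.09: r.append((int(a),round(bx,3),round(by,3)))
        print(n,r)
    return c
E
python3 - <<'E'
from m import *
show();scoop();tn();traynuts();cam('wrist','w12.png');cam('side','s12.png')
E
```

```text
[ 0.5086 -0.2705  0.2318] yaw -25.9 q [-0.76 -0.25  2.31  0.79  0.34 -2.54] t 27.6 F [-0.3 -0.4 -1.7]
scoop pitch -40.5 yaw -24.8 lip [ 0.5015 -0.2663  0.1003] bin (np.float64(-0.0657), np.float64(-0.4825)) roll -0.3
side [(64, np.float64(-0.046), np.float64(0.054)), (52, np.float64(0.017), np.float64(-0.015)), (168, np.float64(-0.033), np.float64(-0.013)), (109, np.float64(-0.063), np.float64(-0.084))]
side [(np.int32(975), [0.442, -0.146]), (np.int32(1503), [0.647, -0.277]), (np.int32(65), [0.503, -0.228]), (np.int32(167), [0.512, -0.296]), (np.int32(55), [0.56, -0.302]), (np.int32(36), [0.381, -0.299]), (np.int32(111), [0.479, -0.366])]
scene bin [(np.int32(38), [0.273, 0.17]), (np.int32(53), [0.472, 0.22]), (np.int32(57), [0.508, 0.222])]
wrist blobs [(np.int32(25), [0.465, -0.335]), (np.int32(1737), [0.514, -0.294]), (np.int32(398), [0.526, -0.229]), (np.int32(957), [0.563, -0.206]), (np.int32(1057), [0.494, -0.381]), (np.int32(164), [0.554, -0.298]), (np.int32(5526), [0.717, -0.24]), (np.int32(449), [0.589, -0.386]), (np.int32(27), [0.628, -0.51]), (np.int32(104), [0.671, -0.556]), (np.int32(25), [0.852, -0.504]), (np.int32(4165), [1.245, -0.624])]
```

>>> drive_tool --moves '[[[0, 0.14, 0], [0, 0.02, -0.01], 0.005], [[0, 0.14, 0], [0, 0.02, 0], 0.005], [[0, 0.14, 0], [0, 0.03, 0], 0.005], [[0, 0.14, 0], [0, 0.03, 0], 0.005], [[0, 0.14, 0], [0, 0.03, 0], 0.005]]'

```text
time: 28.52
eef_pos: [0.5603, -0.1568, 0.2377]
tcp_rot: [0.217, 0.97, -0.017, 0.104]
contact_force: [1.0, -0.7, -2.0]
opening: 0.242
finger_force: 118.1
```

```bash
python3 - <<'E'
from m import *
show();scoop();c=tn();w=cam('wrist');s=cam('scene')
a=c['image'][225:310,215:345];u,v=map(int,proj(s,[.546,-.285,.02]));b=s['image'][v-45:v+45,u-60:u+60]
cv2.imwrite('pics/x13.png',np.vstack([np.hstack([cv2.resize(a,(400,270),interpolation=3),cv2.resize(b,(400,270),interpolation=3)]),cv2.resize(w['image'][:240],(800,330))[:, :]])[:,:,::-1])
seq(BY,[(0,*b2w(.006,.004,.14))])
E
```

```text
[ 0.5603 -0.1568  0.2377] yaw -25.3 q [-0.45 -0.01  1.94  0.02  1.   -1.59] t 28.525 F [ 1.  -0.7 -2. ]
scoop pitch -3.2 yaw -24.4 lip [ 0.4828 -0.119   0.138 ] bin (np.float64(-0.0764), np.float64(-0.3343)) roll 0.6
side [(86, np.float64(-0.04), np.float64(0.054)), (167, np.float64(-0.033), np.float64(-0.013)), (54, np.float64(0.021), np.float64(-0.019)), (110, np.float64(-0.062), np.float64(-0.084))]
0 turn [-0.077, 0.064, -0.47] shift [0.0915, 0.3806, -0.012] -> [0.638 0.227 0.235]
```

View pics/x13.png

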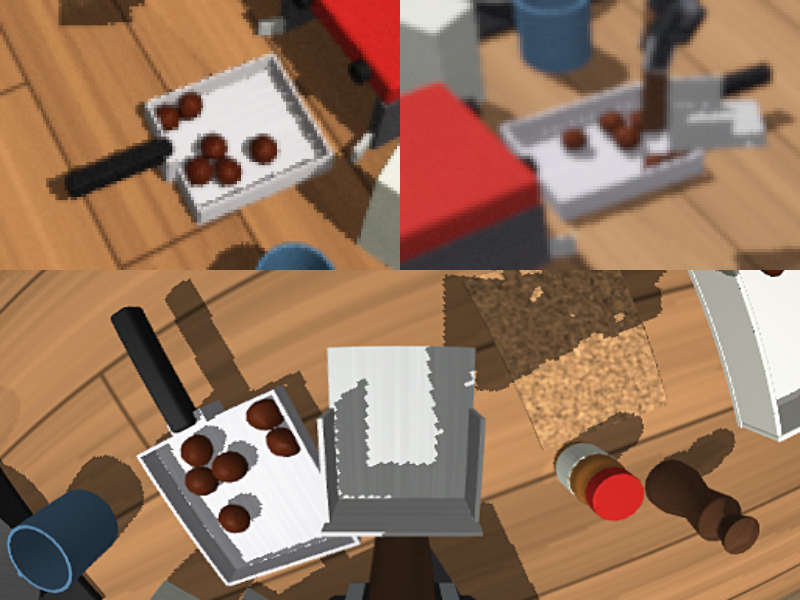

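>>> drive_tool --moves '[[[-0.026, 0.02, -0.157], [0.01, 0.03, 0], 0.005], [[-0.026, 0.02, -0.157], [0, 0.05, 0], 0.005], [[-0.025, 0.02, -0.156], [0, 0.05, 0], 0.005], [[0, 0, 0], [0, 0.05, 0], 0.005], [[0, 0, 0], [0, 0.05, 0], 0.005]]'

```text
time: 29.3
eef_pos: [0.5788, 0.0718, 0.2358]
tcp_rot: [-0.018, 0.997, 0.002, 0.079]
contact_force: [1.3, 0.2, -1.9]
opening: 0.243
finger_force: 118.3
```

```bash
python3 - <<'E'
from m import *
show();scoop();seq(BY,[(0,*b2w(.006,.005,.14))])
E
```

```text
[0.5788 0.0718 0.2358] yaw 2.1 q [-0.06  0.02  1.91  0.02  1.06 -1.67] t 29.3 F [ 1.3  0.2 -1.9]
scoop pitch -0.2 yaw 2.9 lip [0.4875 0.0686 0.1408] bin (np.float64(-0.0615), np.float64(-0.1473)) roll -0.1
0 turn [-0.001, 0.003, -0.004] shift [-0.0642, 0.1537, 0.0116] -> [0.638 0.228 0.235]
```

>>> drive_tool --moves '[[[0, 0, 0], [-0.021, 0.051, 0.004], 0.005], [[0, 0, 0], [-0.021, 0.051, 0.004], 0.005], [[0, 0, 0], [-0.021, 0.051, 0.004], 0.005], [[0, 0, 0], [0, 0, 0], 0.005]]'

```text
time: 29.8
eef_pos: [0.6377, 0.229, 0.2334]
tcp_rot: [-0.021, 0.997, 0.003, 0.079]
contact_force: [0.2, -0.6, -2.0]
opening: 0.241
finger_force: 118.5
```

```bash
python3 - <<'E'
from m import *
show();scoop();bn();seq(BY,[(0,*b2w(.007,.005,.05)),(0,*b2w(.007,.005,.011))])
c=cam('wrist');g=cv2.cvtColor(c['image'],cv2.COLOR_RGB2GRAY);print(g[40:70,285],g[90,190:215],g[90,295:320])
E
```

```text
[0.6377 0.229  0.2334] yaw 2.4 q [ 0.2   0.23  1.68 -0.03  1.08 -1.4 ] t 29.8 F [ 0.2 -0.6 -2. ]
scoop pitch -0.2 yaw 3.2 lip [0.5464 0.2254 0.1385] bin (np.float64(0.0057), np.float64(0.0061)) roll -0.0
[(60, [-0.0579, 0.0031]), (531, [-0.0349, 0.0029])]
0 turn [-0.002, 0.002, -0.0] shift [0.0119, 0.0005, 0.088] -> [0.639 0.228 0.145]
0 turn [0.0, 0.0, 0.0] shift [0.006, -0.0001, 0.0385] -> [0.639 0.228 0.106]
[252 252 252 252 252 252 252 252 252 252 252 252 252 252 254 245 223 225
 226 226 226 226 225 226 226 226 226 226 226 226] [151 150 151 151 151 151 151 151 151 151 152 152 151 152 151 151 152 152
 150 148 187 236 231 230 231] [221 219 222 222 223 226 230 235 175 145 150 151 150 151 151 150 150 151
 151 151 150 150 150 150 150]
```

>>> drive_tool --moves '[[[0, 0, 0], [0.004, 0, 0.035], 0.005], [[0, 0, 0], [0.004, 0, 0.03], 0.005], [[0, 0, 0], [0.004, 0, 0.023], 0.005], [[0, 0, 0], [0, 0, 0], 0.005]]'

```text
time: 30.4
eef_pos: [0.6376, 0.2244, 0.1431]
tcp_rot: [-0.018, 0.997, 0.001, 0.076]
contact_force: [-0.5, 0.3, -1.8]
opening: 0.242
finger_force: 118.5
```

>>> drive_tool --moves '[[[0, 0, 0], [0.003, 0, 0.018], 0.005], [[0, 0, 0], [0.002, 0, 0.014], 0.005], [[0, 0, 0], [0.001, 0, 0.005], 0.005], [[0, 0, 0], [0, 0, 0.002], 0.005], [[0, 0, 0], [0, 0, 0], 0.005]]'

```text
time: 31.02
eef_pos: [0.6401, 0.227, 0.1071]
tcp_rot: [-0.019, 0.997, 0.002, 0.079]
contact_force: [1.0, -0.7, -1.7]
opening: 0.239
finger_force: 118.6
```

```bash
python3 - <<'E'
from m import *
show();scoop()
E
```

```text
[0.6401 0.227  0.1071] yaw 2.2 q [ 0.2   0.37  1.75 -0.03  0.86 -1.39] t 31.025 F [ 1.  -0.7 -1.7]
scoop pitch -0.2 yaw 3.0 lip [0.5489 0.2236 0.012 ] bin (np.float64(0.0081), np.float64(0.0042)) roll -0.1
```

>>> drive_tool --moves '[[[0, -0.01, 0], [0, 0, 0.0025], 0.005], [[0, -0.005, 0], [0, 0, 0.002], 0.005], [[0, 0, 0], [0.012, 0, -0.0018], 0.005], [[0, 0, 0], [0.012, 0, -0.0018], 0.005], [[0, 0, 0], [0.012, 0, -0.0018], 0.005]]'

```text
time: 31.65
eef_pos: [0.6043, 0.2256, 0.1027]
tcp_rot: [-0.019, 0.996, 0.002, 0.088]
contact_force: [2.3, 1.0, 2.3]
opening: 0.24
finger_force: 118.7
```

>>> drive_tool --moves '[[[0, 0, 0], [0.012, 0, -0.0018], 0.005], [[0, 0, 0], [0.012, 0, -0.0018], 0.005], [[0, 0, 0], [0.012, 0, -0.0018], 0.005], [[0, 0, 0], [0.012, 0, -0.0018], 0.005], [[0, 0, 0], [0.01, 0, -0.0015], 0.005]]'

```text
time: 32.28
eef_pos: [0.5479, 0.2237, 0.1031]
tcp_rot: [-0.019, 0.996, 0.003, 0.091]
contact_force: [6.1, 0.4, 8.0]
opening: 0.243
finger_force: 119.2
```

```bash
python3 - <<'E'
from m import *
show();scoop();bn()
E
```

```text
[0.5479 0.2237 0.1031] yaw 2.2 q [ 0.23  0.19  1.99 -0.05  0.78 -1.35] t 32.275 F [6.1 0.4 8. ]
scoop pitch -1.5 yaw 3.0 lip [0.4589 0.2205 0.0059] bin (np.float64(-0.0819), np.float64(0.006)) roll -0.0
[(2981, [-0.0889, 0.0038]), (723, [0.0233, 0.0047])]
```

Both nuts lie ahead on the lip (blob at −0.089). I continue to the wall.

>>> drive_tool --moves '[[[0, 0, 0], [0.007, 0, -0.001], 0.005], [[0, 0, 0], [0.007, 0, -0.001], 0.005], [[0, 0, 0], [0.007, 0, -0.001], 0.005], [[0, 0, 0], [0.006, 0, -0.001], 0.005], [[0, 0, 0], [0.005, 0, 0], 0.005]]'

```text
time: 32.95
eef_pos: [0.5183, 0.2229, 0.1035]
tcp_rot: [-0.019, 0.995, 0.003, 0.094]
contact_force: [8.8, 0.5, 11.4]
opening: 0.237
finger_force: 119.9
```

```bash
python3 - <<'E'
from m import *
show();scoop();bn()
E
```

```text
[0.5183 0.2229 0.1035] yaw 2.2 q [ 0.24  0.13  2.05 -0.05  0.77 -1.34] t 32.95 F [ 8.8  0.5 11.4]
scoop pitch -1.9 yaw 3.0 lip [0.4298 0.2198 0.0058] bin (np.float64(-0.111), np.float64(0.0068)) roll 0.0
[(12620, [-0.1223, 0.0166]), (1537, [-0.103, 0.0036]), (1200, [-0.0578, 0.0061]), (726, [-0.0057, 0.0053])]
```

>>> drive_tool --moves '[[[0, 0.097, 0], [-0.008, 0, -0.001], 0.005], [[0, 0.105, 0], [-0.009, 0, -0.002], 0.005], [[0, 0.105, 0], [-0.008, 0, -0.002], 0.005], [[0, 0.105, 0], [-0.007, 0, -0.002], 0.005], [[0, 0.105, 0], [-0.006, 0, -0.003], 0.005]]'

```text
time: 33.62
eef_pos: [0.5504, 0.2233, 0.1064]
tcp_rot: [-0.019, 0.985, -0.003, -0.174]
contact_force: [0.5, -0.4, -2.2]
opening: 0.239
finger_force: 118.5
```

>>> drive_tool --moves '[[[0, 0.105, 0], [-0.004, 0, -0.004], 0.005], [[0, 0.07, 0], [0.005, 0, -0.02], 0.005], [[0, 0, 0], [0.014, 0, -0.03], 0.005], [[0, 0, 0], [0.015, 0, -0.03], 0.005], [[0, 0, 0], [0.02, 0, -0.035], 0.005]]'

```text
time: 34.25
eef_pos: [0.5634, 0.2236, 0.2353]
tcp_rot: [-0.018, 0.965, -0.005, -0.26]
contact_force: [1.2, -0.1, -2.2]
opening: 0.241
finger_force: 118.4
```

```bash
python3 - <<'E'
from m import *
show();scoop()
c=cam('wrist');s=cam('scene')
print([(int(a),[float(z) for z in w2b(x)]) for a,x in nuts(s,(270,210,395,320),.018) if a<130 and abs(w2b(x)[0])<.13])
hsv=cv2.cvtColor(c['image'],cv2.COLOR_RGB2HSV);m=cv2.inRange(hsv,(0,110,15),(15,255,150));m[215:]=0
n,l,st,ce=cv2.connectedComponentsWithStats(m);print([(st[i,4],ce[i].round()) for i in range(1,n) if st[i,4]>80 and 190<ce[i][0]<320])
E
```

```text
[0.5634 0.2236 0.2353] yaw 2.2 q [ 0.18  0.41  1.5   0.07  1.75 -1.43] t 34.25 F [ 1.2 -0.1 -2.2]
scoop pitch 39.0 yaw 3.2 lip [0.4326 0.2187 0.2194] bin (np.float64(-0.1083), np.float64(0.0055)) roll 0.4
[]
[(np.int32(2662), array([254., 136.])), (np.int32(720), array([256., 204.]))]
```

>>> drive_tool --moves '[[[0, 0, 0], [0, -0.045, 0], 0.005], [[-0.015, 0, 0.042], [-0.008, -0.05, -0.002], 0.005], [[-0.024, 0, 0.043], [-0.011, -0.055, -0.005], 0.005], [[-0.024, 0, 0.043], [-0.013, -0.055, -0.007], 0.005], [[-0.024, 0, 0.043], [-0.016, -0.053, -0.008], 0.005]]'

```text
time: 34.98
eef_pos: [0.6111, -0.0373, 0.2305]
tcp_rot: [0.076, 0.963, 0.017, -0.258]
contact_force: [0.1, 1.3, -2.5]
opening: 0.239
finger_force: 118.5
```

>>> drive_tool --moves '[[[-0.024, 0, 0.043], [-0.018, -0.052, -0.009], 0.005], [[-0.024, 0, 0.043], [-0.019, -0.05, -0.01], 0.005], [[-0.024, 0, 0.043], [-0.021, -0.05, -0.011], 0.005], [[-0.024, 0, 0.043], [-0.022, -0.048, -0.012], 0.005], [[-0.024, 0, 0.043], [-0.024, -0.046, -0.013], 0.005]]'

```text
time: 35.6
eef_pos: [0.6644, -0.3048, 0.2285]
tcp_rot: [0.194, 0.947, 0.047, -0.253]
contact_force: [0.9, 0.4, -2.8]
opening: 0.241
finger_force: 118.5
```

```bash
python3 - <<'E'
from m import *
show();scoop();tray();tn()
seq(-25,[(30,.555,-.275,.18),(20,.56,-.275,.13),(10,.562,-.275,.08),(0,.562,-.275,.045),(-8,.562,-.275,.036)])
E
```

```text
[ 0.6644 -0.3048  0.2285] yaw -23.3 q [-0.54  0.7   1.09 -0.08  1.86 -1.71] t 35.6 F [ 0.9  0.4 -2.8]
scoop pitch 38.7 yaw -22.4 lip [ 0.544  -0.2538  0.212 ] bin (np.float64(-0.0226), np.float64(-0.4723)) roll -0.1
dark [236 269  35  18 256] [252.8 277.4]
  box [[0.364, -0.261], [0.472, -0.267], [0.468, -0.293], [0.361, -0.286]]
tray [ 262  242   61   54 1472] [[322, 276], [279, 295], [262, 257], [303, 242]] [[0.613, -0.354], [0.464, -0.349], [0.479, -0.211], [0.625, -0.221]]
side [(86, np.float64(-0.04), np.float64(0.054)), (167, np.float64(-0.033), np.float64(-0.013)), (54, np.float64(0.021), np.float64(-0.019)), (91, np.float64(-0.061), np.float64(-0.086))]
30 turn [-0.024, -0.152, 0.036] shift [-0.0171, -0.0159, 0.0027] -> [ 0.669 -0.33   0.216]
20 turn [-0.002, -0.175, -0.0] shift [-0.0068, 0.0022, 0.028] -> [ 0.667 -0.326  0.188]
10 turn [-0.002, -0.175, -0.0] shift [0.004, 0.0008, 0.0317] -> [ 0.658 -0.321  0.157]
0 turn [-0.002, -0.175, -0.0] shift [0.0147, -0.0002, 0.0179] -> [ 0.644 -0.315  0.14 ]
-8 turn [-0.002, -0.14, -0.0] shift [0.0135, -0.0002, -0.005] -> [ 0.632 -0.309  0.143]
```

>>> drive_tool --moves '[[[-0.024, -0.15, 0.036], [-0.017, -0.016, 0.002], 0.005], [[0, -0.175, 0], [-0.005, 0.002, 0.026], 0.005], [[0, -0.175, 0], [0.004, 0.001, 0.03], 0.005], [[0, -0.175, 0], [0.015, 0, 0.016], 0.005], [[0, 0, 0], [0, 0, 0], 0.005]]'

```text
time: 36.33
eef_pos: [0.638, -0.3027, 0.1412]
tcp_rot: [0.219, 0.973, -0.015, 0.067]
contact_force: [-0.2, 0.3, -2.9]
opening: 0.242
finger_force: 118.5
```

```bash
python3 - <<'E'
from m import *
show();scoop()
seq(-25,[(-6,.560,-.274,.036)]+[(-a,.560,-.274,.036) for a in (11,15,19)])
E
```

```text
[ 0.638  -0.3027  0.1412] yaw -25.3 q [-0.59  0.39  1.66  0.03  0.96 -1.74] t 36.325 F [-0.2  0.3 -2.9]
scoop pitch 1.0 yaw -24.5 lip [ 0.5536 -0.2627  0.0482] bin (np.float64(-0.0135), np.float64(-0.4817)) roll -0.1
-6 turn [-0.002, -0.123, 0.008] shift [0.0017, -0.0085, 0.0012] -> [ 0.633 -0.31   0.14 ]
-11 turn [-0.001, -0.087, 0.0] shift [0.0073, -0.0001, -0.0089] -> [ 0.625 -0.306  0.146]
-15 turn [-0.001, -0.07, -0.0] shift [0.0058, -0.0001, -0.0071] -> [ 0.617 -0.302  0.151]
-19 turn [-0.001, -0.07, 0.0] shift [0.0058, -0.0001, -0.0071] -> [ 0.61  -0.299  0.155]
```

>>> drive_tool --moves '[[[0, -0.12, 0], [0.002, -0.008, 0.001], 0.005], [[0, -0.087, 0], [0.007, 0, -0.009], 0.005], [[0, -0.07, 0], [0.006, 0, -0.007], 0.005], [[0, -0.07, 0], [0.006, 0, -0.007], 0.005], [[0, -0.05, 0], [0.004, 0, -0.005], 0.005]]'

```text
time: 36.95
eef_pos: [0.613, -0.3014, 0.1674]
tcp_rot: [0.21, 0.938, -0.061, 0.267]
contact_force: [0.7, -0.2, -1.3]
opening: 0.241
finger_force: 118.6
```

>>> drive_tool --moves '[[[0, -0.05, 0], [0.004, 0, -0.005], 0.005], [[0, -0.05, 0], [0.004, 0, -0.005], 0.005], [[0, -0.05, 0], [0.004, 0, -0.005], 0.005], [[0, -0.07, 0], [0.006, 0, -0.007], 0.005], [[0, -0.07, 0], [0.006, 0, -0.007], 0.005]]'

```text
time: 37.58
eef_pos: [0.5796, -0.2888, 0.1781]
tcp_rot: [0.196, 0.895, -0.082, 0.393]
contact_force: [-0.1, 0.1, -1.4]
opening: 0.241
finger_force: 118.7
```

>>> drive_tool --moves '[[[0, -0.07, 0], [0.006, 0, -0.007], 0.005], [[0, 0, 0], [0, 0, -0.015], 0.005], [[0, 0, 0], [0, 0, -0.03], 0.005], [[0, 0, 0], [0, 0, -0.03], 0.005], [[0, 0.14, 0], [0, 0.02, -0.01], 0.005]]'

```text
time: 38.2
eef_pos: [0.5197, -0.2455, 0.2433]
tcp_rot: [0.197, 0.903, -0.07, 0.375]
contact_force: [0.3, 0.2, -1.4]
opening: 0.242
finger_force: 118.7
```

>>> drive_tool --moves '[[[0, 0.14, 0], [0, 0.03, 0], 0.005], [[0, 0.14, 0], [0, 0.03, 0], 0.005], [[0, 0.14, 0], [0, 0.03, 0], 0.005], [[0, 0.1, 0], [0, 0.03, 0], 0.005], [[0, 0, 0], [0, 0, 0], 0.005]]'

```text
time: 38.83
eef_pos: [0.5704, -0.1385, 0.2466]
tcp_rot: [0.205, 0.968, -0.019, 0.142]
contact_force: [0.6, -0.5, -1.3]
opening: 0.243
finger_force: 118.7
```

```bash
python3 - <<'E'
from m import *
show();scoop();tn();tray()
c=cam('wrist');r=[]
for a,x in nuts(c,(0,0,512,300),.015,True):
    if abs(x[0]-.546)<.1 and abs(x[1]+.285)<.09: r.append((int(a),x.tolist()))
print(r)
s=cam('scene')
print([(int(a),x.tolist()) for a,x in nuts(s,(100,60,512,384),.015) if 30<a<300])
hsv=cv2.cvtColor(c['image'],cv2.COLOR_RGB2HSV);m=cv2.inRange(hsv,(0,110,15),(15,255,150))
n,l,st,ce=cv2.connectedComponentsWithStats(m);print('pan?',[(st[i,4],ce[i].round()) for i in range(1,n) if st[i,4]>80 and 205<ce[i][0]<310 and ce[i][1]<215])
E
```

```text
[ 0.5704 -0.1385  0.2466] yaw -24.1 q [-0.42 -0.04  1.96  0.03  0.94 -1.59] t 38.825 F [ 0.6 -0.5 -1.3]
scoop pitch -7.5 yaw -23.1 lip [ 0.4994 -0.1048  0.1408] bin (np.float64(-0.059), np.float64(-0.3211)) roll 1.0
side [(87, np.float64(-0.04), np.float64(0.054)), (96, np.float64(0.015), np.float64(0.028)), (169, np.float64(-0.034), np.float64(-0.013)), (54, np.float64(0.021), np.float64(-0.019)), (114, np.float64(-0.063), np.float64(-0.084))]
dark [236 269  35  18 263] [252.9 277.3]
  box [[0.363, -0.261], [0.473, -0.267], [0.469, -0.293], [0.361, -0.286]]
tray [ 262  242   61   54 1299] [[322, 274], [279, 295], [262, 257], [303, 242]] [[0.616, -0.348], [0.464, -0.349], [0.479, -0.211], [0.625, -0.221]]
[(3251, [0.454, -0.225]), (682, [0.507, -0.23]), (31, [0.47, -0.316]), (1042, [0.511, -0.293]), (734, [0.562, -0.255]), (305, [0.566, -0.304])]
[(112, [-0.563, -0.224]), (52, [0.41, -0.494]), (161, [0.494, -0.386]), (31, [-0.11, 0.037]), (193, [0.495, -0.3]), (64, [0.616, -0.38]), (46, [0.386, -0.226]), (31, [0.577, -0.263]), (31, [0.553, -0.247]), (100, [0.557, -0.189]), (143, [0.395, 0.492]), (131, [0.906, 0.181])]
pan? []
```

```bash
python3 - <<'E'
from m import *
seq(8,[(0,.488,-.003,.14),(0,.488,-.003,.02),(0,.488,-.003,.006)])
E
```

```text
0 turn [-0.1, 0.133, -0.535] shift [0.0516, 0.14, -0.0013] -> [0.579 0.008 0.235]
0 turn [0.0, 0.0, 0.0] shift [0.0186, -0.0003, 0.1186] -> [0.579 0.008 0.115]
0 turn [0.0, 0.0, 0.0] shift [0.0022, -0.0, 0.0138] -> [0.579 0.008 0.101]
```

>>> drive_tool --moves '[[[-0.025, 0.033, -0.134], [0.013, 0.035, 0], 0.005], [[-0.025, 0.033, -0.134], [0.008, 0.035, 0], 0.005], [[-0.025, 0.033, -0.134], [0, 0.035, 0], 0.005], [[-0.025, 0.033, -0.133], [0, 0.035, 0], 0.005], [[0, 0, 0], [0, 0, 0], 0.005]]'

```text
time: 39.65
eef_pos: [0.5784, 0.0035, 0.2409]
tcp_rot: [-0.063, 0.995, 0.006, 0.078]
contact_force: [0.3, -0.5, -2.1]
opening: 0.243
finger_force: 118.7
```

```bash
python3 - <<'E'
from m import *
show();scoop()
seq(8,[(0,.488,-.003,.14),(0,.488,-.003,.014)])
c=cam('wrist');g=cv2.cvtColor(c['image'],cv2.COLOR_RGB2GRAY).astype(int);print(g[44:64,250],g[180:205,250],g[180:205,230])
E
```

```text
[0.5784 0.0035 0.2409] yaw 7.3 q [-0.19  0.    1.91  0.06  1.08 -1.91] t 39.65 F [ 0.3 -0.5 -2.1]
scoop pitch -0.1 yaw 8.1 lip [ 0.4877 -0.008   0.146 ] bin (np.float64(-0.0655), np.float64(-0.2238)) roll -0.1
0 turn [-0.001, 0.002, 0.002] shift [-0.0002, 0.0046, 0.0063] -> [0.579 0.008 0.235]
0 turn [0.0, 0.0, 0.0] shift [0.0195, -0.0003, 0.1245] -> [0.579 0.008 0.109]
[133 115 110 111 132 154 173 171 143 135 138 180 212 207 206 205 206 206
 206 206] [ 88  87  86  87  85  87  88  88  86  74 139 202 223 167  18  22  28  29
  30  29  28  28  28  29  28] [ 88  87  87  87  84  85  87  87  84  74 140 204 224 169  42  29  66  85
  89  87  87  87  85  87  86]
```

>>> drive_tool --moves '[[[0, 0, 0], [0.006, 0.005, 0.04], 0.005], [[0, 0, 0], [0.006, 0, 0.04], 0.005], [[0, 0, 0], [0.005, 0, 0.03], 0.005], [[0, 0, 0], [0.003, 0, 0.018], 0.005], [[0, 0, 0], [0, 0, 0], 0.005]]'

```text
time: 40.33
eef_pos: [0.5775, 0.0071, 0.1101]
tcp_rot: [-0.062, 0.995, 0.006, 0.077]
contact_force: [-0.3, 0.3, -1.5]
opening: 0.242
finger_force: 118.7
```

>>> drive_tool --moves '[[[0, 0, 0], [0.0005, 0, 0.003], 0.005], [[0, 0, 0], [0.0005, 0, 0.002], 0.005], [[0, 0, 0], [0, 0, 0], 0.005]]'

```text
time: 40.7
eef_pos: [0.5787, 0.0078, 0.1071]
tcp_rot: [-0.063, 0.995, 0.005, 0.079]
contact_force: [-0.2, 0.8, -2.0]
opening: 0.243
finger_force: 118.7
```

>>> drive_tool --moves '[[[0, 0, 0], [0, 0, 0.0015], 0.005], [[0, 0, 0], [0, 0, 0], 0.005]]'

```text
time: 40.95
eef_pos: [0.5785, 0.008, 0.1049]
tcp_rot: [-0.063, 0.995, 0.005, 0.079]
contact_force: [0.6, 0.7, -1.5]
opening: 0.242
finger_force: 118.7
```

```bash
python3 - <<'E'
from m import *
show();scoop()
E
```

```text
[0.5785 0.008  0.1049] yaw 7.2 q [-0.18  0.17  2.01  0.07  0.82 -1.92] t 40.95 F [ 0.6  0.7 -1.5]
scoop pitch -0.1 yaw 8.0 lip [ 0.4878 -0.0035  0.01  ] bin (np.float64(-0.0651), np.float64(-0.2193)) roll -0.1
```

>>> drive_tool --moves '[[[0, 0, 0], [0, 0, 0.0015], 0.005], [[0, 0, 0], [0, 0, 0], 0.005]]'

```text
time: 41.2
eef_pos: [0.5787, 0.0079, 0.1032]
tcp_rot: [-0.063, 0.995, 0.005, 0.078]
contact_force: [-0.1, -0.2, -1.9]
opening: 0.244
finger_force: 118.7
```

>>> drive_tool --moves '[[[0, 0, 0], [0, 0, 0.0015], 0.005], [[0, 0, 0], [0, 0, 0], 0.005]]'

```text
time: 41.45
eef_pos: [0.5789, 0.0079, 0.1017]
tcp_rot: [-0.063, 0.995, 0.005, 0.078]
contact_force: [0.3, 1.1, -1.2]
opening: 0.243
finger_force: 118.7
```

>>> drive_tool --moves '[[[0, 0, 0], [0, 0, 0.001], 0.005], [[0, 0, 0], [0, 0, 0], 0.005]]'

```text
time: 41.7
eef_pos: [0.5791, 0.0079, 0.1008]
tcp_rot: [-0.063, 0.995, 0.005, 0.079]
contact_force: [-0.5, -0.2, -2.2]
opening: 0.242
finger_force: 118.7
```

>>> drive_tool --moves '[[[0, 0, 0], [0, 0, 0.0012], 0.005], [[0, 0, 0], [0, 0, 0], 0.005]]'

```text
time: 41.95
eef_pos: [0.5795, 0.0079, 0.1003]
tcp_rot: [-0.063, 0.995, 0.005, 0.079]
contact_force: [-1.2, 0.6, 1.5]
opening: 0.244
finger_force: 119.3
```

>>> drive_tool --moves '[[[0, 0, 0], [0, 0, 0.001], 0.005], [[0, 0, 0], [0, 0, 0], 0.005]]'

```text
time: 42.2
eef_pos: [0.5799, 0.0079, 0.1002]
tcp_rot: [-0.063, 0.995, 0.005, 0.079]
contact_force: [-3.0, 0.6, 5.4]
opening: 0.242
finger_force: 120.0
```

```bash
python3 - <<'E'
from m import *
show();scoop();print(pose()[2]['wrist_torque'])
E
```

```text
[0.5799 0.0079 0.1002] yaw 7.2 q [-0.18  0.18  2.01  0.07  0.81 -1.92] t 42.2 F [-3.   0.6  5.4]
scoop pitch -0.1 yaw 8.0 lip [ 0.4892 -0.0035  0.0052] bin (np.float64(-0.0638), np.float64(-0.2194)) roll -0.1
[0.12838066 0.73200946 0.02971858]
```

>>> drive_tool --moves '[[[0, 0, 0], [0, 0, -0.001], 0.005], [[0, 0, 0], [0, 0, 0], 0.026], [[0, 0, 0], [0, 0, 0], 0.032], [[0, 0, 0], [0, 0, 0], 0.04], [[0, 0, 0], [0, 0, 0], 0.04]]' --grip_force 40

```text
time: 42.82
eef_pos: [0.5793, 0.0079, 0.0996]
tcp_rot: [-0.063, 0.995, 0.005, 0.079]
contact_force: [-0.3, 1.3, 0.4]
opening: 0.47
finger_force: 0.0
```

>>> drive_tool --moves '[[[0, 0, 0], [-0.001, 0, -0.01], 0.04], [[0, 0, 0], [-0.003, 0, -0.025], 0.04], [[0, 0, 0], [-0.006, 0, -0.04], 0.05], [[0, 0, 0], [-0.007, 0, -0.045], 0.05], [[0, 0, 0], [-0.007, 0, -0.04], 0.05]]'

```text
time: 43.45
eef_pos: [0.5781, 0.0076, 0.2643]
tcp_rot: [-0.063, 0.995, 0.005, 0.08]
contact_force: [-0.2, -0.6, -0.3]
opening: 0.583
finger_force: 0.0
```

```bash
python3 - <<'E'
from m import *
show()
# handle-top check in scene/side: dark brown mask near expected
for n in('scene','side'):
    c=cam(n);
    for z in(.132,.07,.02): print(n,z,[round(x) for x in proj(c,[.580,.008,z])],end=' ')
    u,v=map(int,proj(c,[.58,.008,.07]));hsv=cv2.cvtColor(c['image'],cv2.COLOR_RGB2HSV)
    m=cv2.inRange(hsv,(0,60,10),(14,255,110));k=np.zeros_like(m);k[v-40:v+40,u-25:u+25]=m[v-40:v+40,u-25:u+25]
    nn,l,st,ce=cv2.connectedComponentsWithStats(k);print([(st[i].tolist(),ce[i].round().tolist()) for i in range(1,nn) if st[i,4]>30])
w=cam('wrist','w14.png');tray()
E
```

```text
[0.5781 0.0076 0.2643] yaw 7.2 q [-0.18 -0.02  1.89  0.05  1.12 -1.9 ] t 43.45 F [-0.2 -0.6 -0.3]
scene 0.132 [268, 190] scene 0.07 [267, 206] scene 0.02 [267, 218] [([277, 194, 11, 33, 260], [282.0, 210.0]), ([242, 210, 6, 10, 35], [245.0, 214.0]), ([242, 222, 10, 24, 123], [244.0, 234.0])]
side 0.132 [260, 180] side 0.07 [260, 192] side 0.02 [260, 201] [([265, 162, 19, 26, 258], [277.0, 177.0]), ([245, 177, 8, 23, 135], [249.0, 187.0]), ([265, 193, 14, 13, 87], [271.0, 198.0])]
dark [236 269  35  18 264] [252.7 277.4]
  box [[0.363, -0.261], [0.472, -0.267], [0.468, -0.293], [0.36, -0.286]]
tray [ 262  242   61   54 1289] [[322, 274], [279, 295], [262, 258], [303, 242]] [[0.616, -0.348], [0.464, -0.349], [0.477, -0.214], [0.625, -0.221]]
```

```bash
python3 - <<'E'
from m import *
s=cam('scene');d=cam('side');w=cam('wrist')
print('top',plane(s,282,195,.132),plane(d,249,178.5,.132),'bottom', plane(s,282,226,.01),plane(d,249,199,.01))
# pan: gray/white in the wrist view
hsv=cv2.cvtColor(w['image'],cv2.COLOR_RGB2HSV)
m=cv2.inRange(hsv,(0,0,60),(180,30,255));m[260:]=0
n,l,st,ce=cv2.connectedComponentsWithStats(m)
for i in range(1,n):
    if st[i,4]>300:
        q=cv2.approxPolyDP(cv2.convexHull(np.argwhere(l==i)[:,::-1].astype(np.int32)),4,True)[:,0]
        print(st[i].tolist(),[(p.tolist(),plane(w,*p,.006,1)[:2].round(3).tolist()) for p in q])
m=cv2.inRange(hsv,(0,60,8),(14,255,110));n,l,st,ce=cv2.connectedComponentsWithStats(m)
for i in range(1,n):
    if st[i,4]>200: print('brown',st[i].tolist(),plane(w,*ce[i],.132,1)[:2].round(3))
E
```

```text
top [0.5598082  0.03925854 0.132     ] [0.55066161 0.0301997  0.132     ] bottom [0.55521927 0.0470726  0.01      ] [0.55346321 0.04196168 0.01      ]
[342, 27, 155, 200, 23437] [([496, 62], [0.401, 0.349]), ([482, 140], [0.526, 0.357]), ([455, 225], [0.679, 0.366]), ([353, 223], [0.692, 0.168]), ([342, 199], [0.655, 0.14]), ([368, 31], [0.425, 0.128]), ([393, 28], [0.411, 0.161])]
[18, 38, 84, 121, 6278] [([101, 47], [0.479, -0.207]), ([96, 150], [0.623, -0.215]), ([86, 158], [0.637, -0.234]), ([22, 148], [0.63, -0.366]), ([20, 49], [0.472, -0.359]), ([54, 38], [0.462, -0.289])]
[242, 39, 69, 78, 4016] [([310, 108], [0.537, 0.07]), ([253, 116], [0.557, 0.001]), ([242, 47], [0.473, -0.022]), ([294, 39], [0.455, 0.038])]
[482, 164, 30, 44, 731] [([496, 164], [0.558, 0.41]), ([511, 169], [0.56, 0.456]), ([500, 207], [0.634, 0.466]), ([482, 189], [0.606, 0.396])]
[180, 231, 23, 29, 302] [([202, 231], [0.733, -0.053]), ([191, 259], [0.788, -0.069]), ([180, 259], [0.791, -0.087]), ([192, 234], [0.74, -0.068])]
[311, 231, 24, 29, 301] [([334, 259], [0.761, 0.156]), ([323, 259], [0.762, 0.138]), ([311, 231], [0.712, 0.106]), ([321, 233], [0.714, 0.122])]
brown [60, 0, 54, 52, 663] [ 0.464 -0.156]
brown [399, 0, 113, 107, 2625] [0.409 0.2  ]
brown [0, 38, 18, 47, 421] [ 0.488 -0.256]
brown [74, 49, 16, 41, 449] [ 0.501 -0.157]
brown [32, 52, 32, 38, 775] [ 0.504 -0.198]
brown [97, 68, 52, 84, 654] [ 0.535 -0.131]
brown [308, 74, 52, 51, 745] [0.512 0.062]
brown [55, 90, 27, 38, 563] [ 0.538 -0.173]
brown [35, 101, 16, 20, 233] [ 0.541 -0.206]
brown [272, 112, 33, 40, 935] [0.543 0.03 ]
brown [0, 120, 47, 51, 597] [ 0.582 -0.248]
brown [41, 157, 73, 45, 1154] [ 0.611 -0.167]
brown [219, 157, 58, 29, 598] [0.58  0.004]
brown [122, 159, 56, 106, 2350] [ 0.636 -0.091]
brown [0, 194, 112, 87, 1563] [ 0.663 -0.181]
brown [226, 198, 110, 80, 3008] [0.641 0.044]
```

```bash
python3 - <<'E'
from m import *
rel([.553,.035,.25],sR(17))
E
```

```text
shift [0.0215 0.03   0.0063]
turn [-0.011  0.154 -0.17 ]
```

>>> drive_tool --moves '[[[-0.006, 0.077, -0.085], [0.01, 0.015, 0.003], 0.05], [[-0.005, 0.077, -0.085], [0.011, 0.015, 0.003], 0.05], [[0, 0, 0], [0, 0, 0], 0.05]]'

```text
time: 44.18
eef_pos: [0.5523, 0.0345, 0.2509]
tcp_rot: [-0.148, 0.989, -0.0, 0.0]
contact_force: [-0.8, -0.1, -0.7]
opening: 0.586
finger_force: 0.0
```

```bash
python3 - <<'E'
from m import *
show();w=cam('wrist');cv2.imwrite('pics/w15.png',w['image'][:,:,::-1])
hsv=cv2.cvtColor(w['image'],cv2.COLOR_RGB2HSV)
m=cv2.inRange(hsv,(0,0,60),(180,30,255));m[260:]=0
n,l,st,ce=cv2.connectedComponentsWithStats(m)
for i in range(1,n):
    if st[i,4]>1000 and 150<ce[i][0]<350:
        q=cv2.approxPolyDP(cv2.convexHull(np.argwhere(l==i)[:,::-1].astype(np.int32)),4,True)[:,0]
        print(st[i].tolist(),[(p.tolist(),plane(w,*p,.006,1)[:2].round(3).tolist(),plane(w,*p,.049,1)[:2].round(3).tolist()) for p in q])
m=cv2.inRange(hsv,(0,60,8),(14,255,110));n,l,st,ce=cv2.connectedComponentsWithStats(m)
for i in range(1,n):
    if st[i,4]>200 and 200<ce[i][0]<310:
        x,y,ww,h,a=st[i];b=np.argwhere(l==i);low=b[b[:,0]>y+h-12]
        print('brown',st[i].tolist(),'low',low.mean(0),plane(w,low[:,1].mean(),y+h-6,.132,1)[:2].round(3))
m=cv2.inRange(hsv,(8,70,100),(20,190,255))
E
```

```text
[0.5523 0.0345 0.2509] yaw 17.0 q [-0.12  0.02  1.88 -0.    1.25 -1.99] t 44.175 F [-0.8 -0.1 -0.7]
[229, 89, 57, 72, 3867] [([285, 160], [0.538, 0.067], [0.532, 0.061]), ([229, 160], [0.558, -0.0], [0.55, 0.001]), ([231, 90], [0.473, -0.023], [0.475, -0.018]), ([283, 90], [0.454, 0.038], [0.458, 0.036])]
brown [282, 113, 56, 59, 751] low [164.92164179 304.68656716] [0.52  0.067]
brown [244, 161, 26, 38, 847] low [192.58232932 256.81526104] [0.554 0.035]
brown [192, 196, 114, 51, 737] low [240.         290.84745763] [0.589 0.078]
brown [200, 245, 105, 76, 2903] low [313.934375 243.3     ] [0.685 0.061]
```

>>> drive_tool --moves '[[[0, 0, 0], [-0.0015, 0, 0.045], 0.05], [[0, 0, 0], [0, 0, 0.045], 0.05], [[0, 0, 0], [0, 0, 0.034], 0.05], [[0, 0, 0], [0, 0, 0.02], 0.05], [[0, 0, 0], [0, 0, 0], 0.05]]' --grip_force 80

```text
time: 44.85
eef_pos: [0.5535, 0.0337, 0.1067]
tcp_rot: [-0.147, 0.989, -0.0, -0.0]
contact_force: [-0.3, -0.3, -0.2]
opening: 0.588
finger_force: 0.0
```

>>> drive_tool --moves '[[[0, 0, 0], [0, 0, 0], 0.03], [[0, 0, 0], [0, 0, 0], 0.02], [[0, 0, 0], [0, 0, 0], 0.01], [[0, 0, 0], [0, 0, 0], 0.005], [[0, 0, 0], [0, 0, 0], 0.005]]'

```text
time: 45.48
eef_pos: [0.5562, 0.034, 0.1106]
tcp_rot: [-0.148, 0.989, -0.001, 0.003]
contact_force: [1.1, 0.4, 5.3]
opening: 0.248
finger_force: 78.5
```

>>> drive_tool --moves '[[[0, 0, 0], [0, 0, -0.012], 0.005], [[0, 0, 0], [-0.012, -0.01, 0], 0.005], [[0, 0, 0], [-0.011, -0.01, 0], 0.005], [[0, 0, 0], [0, 0, 0.008], 0.005], [[0, 0, 0], [0, 0, 0], 0.005]]'

```text
time: 46.1
eef_pos: [0.5817, 0.0217, 0.1112]
tcp_rot: [-0.147, 0.989, -0.0, -0.0]
contact_force: [-0.3, 0.3, -1.9]
opening: 0.246
finger_force: 78.3
```

>>> drive_tool --moves '[[[0, 0, 0], [0, 0, 0.002], 0.005], [[0, 0, 0], [0, 0, 0], 0.005]]'

```text
time: 46.35
eef_pos: [0.5826, 0.0219, 0.1111]
tcp_rot: [-0.148, 0.989, -0.001, 0.002]
contact_force: [0.4, 0.9, -1.6]
opening: 0.249
finger_force: 78.4
```

>>> drive_tool --moves '[[[0, 0, 0], [0, 0, 0.0015], 0.005], [[0, 0, 0], [0, 0, 0], 0.005]]'

```text
time: 46.6
eef_pos: [0.5831, 0.0218, 0.1105]
tcp_rot: [-0.148, 0.989, -0.001, 0.002]
contact_force: [-1.1, 2.2, 2.3]
opening: 0.251
finger_force: 78.8
```

>>> drive_tool --moves '[[[0, 0, 0], [0, 0, 0], 0.026], [[0, 0, 0], [0, 0, 0], 0.032], [[0, 0, 0], [0, 0, 0], 0.04], [[0, 0, 0], [0, 0, 0], 0.04], [[0, 0, 0], [0, 0, -0.01], 0.04]]' --grip_force 40

```text
time: 47.22
eef_pos: [0.5821, 0.0217, 0.1191]
tcp_rot: [-0.148, 0.989, -0.0, 0.001]
contact_force: [-0.2, 0.0, 0.5]
opening: 0.468
finger_force: 0.0
```

>>> drive_tool --moves '[[[0, 0, 0], [0, 0, -0.03], 0.045], [[0, 0, 0], [0, 0, -0.05], 0.05], [[0, 0, 0], [0, 0, -0.05], 0.05], [[0, 0, 0], [0, 0, 0], 0.05]]'

```text
time: 47.72
eef_pos: [0.5853, 0.0215, 0.2569]
tcp_rot: [-0.148, 0.989, -0.002, 0.008]
contact_force: [1.5, 0.7, 0.3]
opening: 0.585
finger_force: 0.0
```

```bash
cat >> m.py <<'E'
def findscoop():
    w=cam('wrist');hsv=cv2.cvtColor(w['image'],cv2.COLOR_RGB2HSV)
    m=cv2.inRange(hsv,(0,0,60),(180,30,255));m[260:]=0
    n,l,st,ce=cv2.connectedComponentsWithStats(m)
    for i in range(1,n):
        if st[i,4]>1000:
            q=cv2.approxPolyDP(cv2.convexHull(np.argwhere(l==i)[:,::-1].astype(np.int32)),4,True)[:,0]
            print(st[i].tolist(),[(p.tolist(),plane(w,*p,.006,1)[:2].round(3).tolist()) for p in q])
    return w
E
python3 - <<'E'
from m import *
show();findscoop();tn();tray()
# grill: red hood top in scene & side -> corners
for n,roi in(('scene',(110,120,220,215)),('side',(295,180,390,270))):
    c=cam(n);hsv=cv2.cvtColor(c['image'],cv2.COLOR_RGB2HSV);m=cv2.inRange(hsv,(0,200,150),(6,255,255))|cv2.inRange(hsv,(174,200,150),(180,255,255))
    k=np.zeros_like(m);x0,y0,x1,y1=roi;k[y0:y1,x0:x1]=m[y0:y1,x0:x1]
    nn,l,st,ce=cv2.connectedComponentsWithStats(k);i=1+np.argmax(st[1:,4])
    q=cv2.approxPolyDP(cv2.convexHull(np.argwhere(l==i)[:,::-1].astype(np.int32)),4,True)[:,0]
    print(n,st[i].tolist(),[(p.tolist(),plane(c,*p,.114)[:2].round(3).tolist()) for p in q])
E
```

```text
[0.5853 0.0215 0.2569] yaw 17.0 q [-0.14  0.08  1.8  -0.    1.25 -2.  ] t 47.725 F [1.5 0.7 0.3]
[19, 21, 99, 125, 6143] [([116, 41], [0.481, -0.209]), ([88, 142], [0.627, -0.218]), ([79, 145], [0.635, -0.234]), ([19, 122], [0.627, -0.366]), ([41, 24], [0.469, -0.359]), ([76, 21], [0.46, -0.288])]
[311, 65, 181, 195, 22711] [([491, 114], [0.398, 0.345]), ([472, 184], [0.514, 0.355]), ([441, 259], [0.648, 0.362]), ([323, 259], [0.697, 0.155]), ([311, 231], [0.659, 0.122]), ([373, 69], [0.424, 0.128]), ([391, 65], [0.408, 0.15])]
[232, 82, 56, 71, 3723] [([287, 152], [0.564, 0.054]), ([232, 152], [0.585, -0.013]), ([235, 82], [0.499, -0.035]), ([285, 83], [0.482, 0.025])]
side [(88, np.float64(-0.04), np.float64(0.054)), (96, np.float64(0.015), np.float64(0.028)), (168, np.float64(-0.034), np.float64(-0.013)), (54, np.float64(0.021), np.float64(-0.019)), (116, np.float64(-0.063), np.float64(-0.084))]
dark [236 269  35  18 262] [252.8 277.3]
  box [[0.363, -0.261], [0.472, -0.267], [0.468, -0.293], [0.361, -0.286]]
tray [ 262  242   61   54 1292] [[322, 274], [279, 295], [262, 257], [303, 242]] [[0.616, -0.348], [0.464, -0.349], [0.479, -0.211], [0.625, -0.221]]Traceback (most recent call last):
  File "<stdin>", line 7, in <module>
    return _wrapfunc(a, 'argmax', axis=axis, out=out, **kwds)
    return bound(*args, **kwds)
ValueError: attempt to get argmax of an empty sequence
```

```bash
python3 - <<'E'
from m import *
rel([.50,-.255,.28],sR(-3))
E
```

```text
shift [ 0.1588 -0.241  -0.0318]
turn [-0.001  0.001  0.349]
```

>>> drive_tool --moves '[[[0, 0, 0], [0.026, -0.04, -0.01], 0.05], [[0, 0, 0], [0.026, -0.04, -0.01], 0.05], [[0, 0, 0], [0.026, -0.04, -0.01], 0.05], [[0, 0, 0], [0.026, -0.04, 0], 0.05], [[0, 0, 0], [0.027, -0.04, 0], 0.05]]'

```text
time: 48.55
eef_pos: [0.5142, -0.2087, 0.2777]
tcp_rot: [-0.148, 0.989, 0.0, 0.001]
contact_force: [0.3, -0.6, -1.1]
opening: 0.584
finger_force: 0.0
```

>>> drive_tool --moves '[[[0, 0, 0], [0.027, -0.04, 0], 0.05], [[0, 0, 0.117], [0, 0, 0], 0.05], [[0, 0, 0.116], [0, 0, 0], 0.05], [[0, 0, 0.116], [0, 0, 0], 0.05], [[0, 0, 0], [0, 0, 0], 0.05]]'

```text
time: 49.18
eef_pos: [0.5006, -0.2536, 0.2776]
tcp_rot: [0.026, 1.0, 0.001, 0.0]
contact_force: [0.2, 0.0, 0.1]
opening: 0.586
finger_force: 0.0
```

```bash
cat >> m.py <<'E'
def red():
    for n,wr in(('scene',0),('side',0),('wrist',1)):
        c=cam(n);hsv=cv2.cvtColor(c['image'],cv2.COLOR_RGB2HSV)
        k=cv2.inRange(hsv,(0,200,170),(8,255,255))|cv2.inRange(hsv,(172,200,170),(180,255,255))
        nn,l,st,ce=cv2.connectedComponentsWithStats(k)
        if nn<2: print(n,'none');continue
        i=1+np.argmax(st[1:,4])
        q=cv2.approxPolyDP(cv2.convexHull(np.argwhere(l==i)[:,::-1].astype(np.int32)),3,True)[:,0]
        print(n,st[i].tolist(),[(p.tolist(),plane(c,*p,.114,wr)[:2].round(3).tolist()) for p in q])
def wtray():
    w=cam('wrist');hsv=cv2.cvtColor(w['image'],cv2.COLOR_RGB2HSV)
    m=cv2.inRange(hsv,(0,0,60),(180,40,255));m[300:]=0
    n,l,st,ce=cv2.connectedComponentsWithStats(m)
    for i in range(1,n):
        if st[i,4]>1500:
            q=cv2.approxPolyDP(cv2.convexHull(np.argwhere(l==i)[:,::-1].astype(np.int32)),4,True)[:,0]
            print('white',st[i].tolist(),[(p.tolist(),plane(w,*p,.028,1)[:2].round(3).tolist()) for p in q])
    m=cv2.inRange(hsv,(0,0,0),(180,255,45));m[260:]=0
    n,l,st,ce=cv2.connectedComponentsWithStats(m)
    for i in range(1,n):
        if st[i,4]>250:
            b=cv2.boxPoints(cv2.minAreaRect(np.argwhere(l==i)[:,::-1].astype(np.float32)))
            print('dark',st[i].tolist(),[plane(w,*p,.057,1)[:2].round(3).tolist() for p in b])
    return w
E
python3 - <<'E'
from m import *
show();red();wtray();cam('wrist','w16.png')
E
```

```text
[ 0.5006 -0.2536  0.2776] yaw -3.0 q [-0.65  0.01  1.83  0.    1.3  -2.17] t 49.175 F [0.2 0.  0.1]
scene none
side [310, 196, 72, 58, 2224] [([381, 233], [0.82, -0.346]), ([343, 253], [0.673, -0.353]), ([310, 213], [0.667, -0.182]), ([348, 196], [0.819, -0.177])]
wrist [203, 306, 111, 17, 903] [([313, 306], [0.664, -0.192]), ([309, 320], [0.687, -0.196]), ([256, 322], [0.685, -0.263]), ([205, 320], [0.68, -0.328]), ([203, 316], [0.673, -0.329])]
white [474, 108, 38, 146, 4278] [([496, 253], [0.683, 0.188]), ([474, 241], [0.649, 0.117]), ([485, 108], [0.423, 0.105]), ([511, 109], [0.42, 0.172]), ([511, 248], [0.68, 0.234])]
white [0, 110, 63, 120, 6012] [([8, 229], [0.589, -0.718]), ([0, 229], [0.589, -0.744]), ([0, 110], [0.377, -0.675]), ([28, 110], [0.39, -0.604]), ([42, 116], [0.405, -0.573]), ([54, 131], [0.431, -0.552]), ([62, 155], [0.469, -0.542]), ([61, 179], [0.505, -0.552]), ([46, 205], [0.546, -0.597])]
white [179, 134, 112, 137, 8165] [([287, 141], [0.475, -0.213]), ([286, 250], [0.628, -0.218]), ([187, 270], [0.656, -0.365]), ([179, 260], [0.639, -0.375]), ([190, 143], 
[... 252 characters left out ...]
 0.042])]
white [28, 230, 142, 70, 3267] [([169, 257], [0.634, -0.39]), ([154, 273], [0.662, -0.42]), ([75, 299], [0.727, -0.597]), ([28, 299], [0.746, -0.735]), ([45, 276], [0.682, -0.653]), ([148, 230], [0.59, -0.415])]
dark [0, 15, 83, 163, 7306] [[0.227, -0.654], [0.276, -0.483], [0.498, -0.488], [0.492, -0.659]]
dark [231, 53, 15, 92, 485] [[0.365, -0.276], [0.366, -0.26], [0.473, -0.266], [0.472, -0.282]]
dark [439, 204, 43, 24, 302] [[0.569, 0.002], [0.558, 0.009], [0.6, 0.097], [0.613, 0.09]]
dark [192, 230, 18, 30, 336] [[0.579, -0.341], [0.58, -0.318], [0.622, -0.323], [0.622, -0.347]]
dark [304, 230, 19, 30, 333] [[0.629, -0.197], [0.586, -0.197], [0.587, -0.173], [0.631, -0.172]]
```

```bash
python3 - <<'E'
from m import *
obs=[]
for n in('scene','side'):
    c=cam(n);hsv=cv2.cvtColor(c['image'],cv2.COLOR_RGB2HSV)
    k=cv2.inRange(hsv,(0,170,90),(8,255,255))|cv2.inRange(hsv,(172,170,90),(180,255,255))
    nn,l,st,ce=cv2.connectedComponentsWithStats(k);i=1+np.argmax(st[1:,4]);P=np.argwhere(l==i)[:,::-1]
    V_=hsv[...,2][l==i];print(n,st[i].tolist(),'V hist',np.histogram(V_,8))
    for th in (90,190):
        kk=((l==i)&(hsv[...,2]>=th)).astype(np.uint8)
        q=cv2.approxPolyDP(cv2.convexHull(np.argwhere(kk)[:,::-1].astype(np.int32)),3,True)[:,0]
        print(th,[(p.tolist(),plane(c,*p,.114)[:2].round(3).tolist(),plane(c,*p,.08)[:2].round(3).tolist()) for p in q])
s=cam('scene');u,v=map(int,proj(s,[.75,-.25,.114]));print(u,v,s['image'][v-30:v+31:10,u-30:u+31:10].tolist()[3])
E
```

```text
scene [127, 135, 77, 62, 2828] V hist (array([ 236,  109,   52,   48,   55,   53,   93, 2182]), array([ 99.   , 112.625, 126.25 , 139.875, 153.5  , 167.125, 180.75 ,
       194.375, 208.   ]))
90 [([203, 174], [0.685, -0.149], [0.671, -0.181]), ([155, 196], [0.827, -0.144], [0.819, -0.175]), ([127, 154], [0.828, -0.333], [0.82, -0.372]), ([174, 135], [0.68, -0.339], [0.665, -0.378]), ([202, 163], [0.667, -0.189], [0.652, -0.222])]
190 [([202, 166], [0.673, -0.178], [0.658, -0.211]), ([152, 188], [0.822, -0.174], [0.814, -0.207]), ([127, 154], [0.828, -0.333], [0.82, -0.372]), ([174, 135], [0.68, -0.339], [0.665, -0.378])]
side [309, 195, 74, 62, 2432] V hist (array([  19,   17,   34,   39,  114,   77,  246, 1886]), array([ 90.  , 107.75, 125.5 , 143.25, 161.  , 178.75, 196.5 , 214.25,
       232.  ]))
90 [([382, 232], [0.825, -0.345], [0.848, -0.329]), ([340, 256], [0.66, -0.357], [0.677, -0.343]), ([309, 213], [0.664, -0.18], [0.681, -0.159]), ([347, 195], [0.819, -0.172], [0.842, -0.15])]
190 [([381, 232], [0.822, -0.343], [0.845, -0.328]), ([342, 252], [0.673, -0.349], [0.691, -0.334]), ([311, 212], [0.672, -0.179], [0.689, -0.158]), ([348, 196], [0.819, -0.177], [0.842, -0.155])]
165 161 [[205, 56, 52], [205, 60, 56], [204, 58, 54], [203, 57, 54], [204, 56, 54], [204, 56, 52], [203, 56, 52]]
```

>>> drive_tool --moves '[[[0, 0, 0], [0.047, -0.012, 0.03], 0.05], [[0, 0, 0], [0.046, -0.011, 0.04], 0.05], [[0, 0, 0], [0, 0, 0.05], 0.05], [[0, 0, 0], [0, 0, 0.03], 0.05], [[0, 0, 0], [0, 0, 0], 0.05]]'

```text
time: 50.2
eef_pos: [0.4062, -0.2707, 0.1269]
tcp_rot: [0.026, 1.0, 0.002, -0.0]
contact_force: [0.1, -0.2, 0.1]
opening: 0.583
finger_force: 0.0
```

```bash
python3 - <<'E'
from m import *
show();wtray();tray();tn()
E
```

```text
[ 0.4062 -0.2707  0.1269] yaw -3.0 q [-0.8   0.01  2.12  0.    1.01 -2.32] t 50.2 F [ 0.1 -0.2  0.1]
white [0, 216, 27, 84, 1572] [([21, 299], [0.524, -0.569]), ([0, 299], [0.532, -0.619]), ([0, 216], [0.414, -0.552]), ([24, 267], [0.476, -0.537])]
white [463, 237, 49, 63, 2389] [([463, 299], [0.542, -0.04]), ([464, 258], [0.485, -0.057]), ([500, 237], [0.467, -0.005]), ([511, 266], [0.511, 0.033]), ([511, 299], [0.568, 0.061])]
dark [0, 62, 47, 198, 4534] [[0.26, -0.523], [0.27, -0.465], [0.447, -0.465], [0.458, -0.528]]
dark [244, 147, 26, 113, 1716] [[0.362, -0.276], [0.363, -0.26], [0.445, -0.263], [0.444, -0.282]]
dark [192, 230, 18, 30, 335] [[0.419, -0.318], [0.42, -0.305], [0.443, -0.308], [0.443, -0.321]]
dark [304, 230, 19, 30, 332] [[0.447, -0.237], [0.423, -0.237], [0.424, -0.224], [0.448, -0.223]]
dark [230 235  41  52 782] [249.8 258.8]
  box [[0.415, -0.105], [0.525, -0.141], [0.457, -0.314], [0.359, -0.281]]
tray [ 262  242   61   54 1310] [[322, 275], [279, 295], [262, 257], [303, 242]] [[0.614, -0.351], [0.464, -0.349], [0.479, -0.211], [0.625, -0.221]]
side [(86, np.float64(-0.04), np.float64(0.054)), (97, np.float64(0.015), np.float64(0.028)), (169, np.float64(-0.034), np.float64(-0.013)), (54, np.float64(0.021), np.float64(-0.019)), (103, np.float64(-0.062), np.float64(-0.085))]
```

>>> drive_tool --moves '[[[0, 0, 0], [0, 0, 0.035], 0.05], [[0, 0, 0], [0, 0, 0.03], 0.05], [[0, 0, 0], [0, 0, 0.016], 0.05], [[0, 0, 0], [0, 0, 0], 0.05], [[0, 0, 0], [0, 0, 0], 0.03]]' --grip_force 60

```text
time: 50.98
eef_pos: [0.409, -0.273, 0.0498]
tcp_rot: [0.026, 1.0, -0.001, 0.003]
contact_force: [0.8, -1.1, -0.1]
opening: 0.383
finger_force: 0.0
```

>>> drive_tool --moves '[[[0, 0, 0], [0, 0, 0], 0.02], [[0, 0, 0], [0, 0, 0], 0.015], [[0, 0, 0], [0, 0, 0], 0.01], [[0, 0, 0], [0, 0, 0], 0.005], [[0, 0, 0], [0, 0, 0], 0.005]]'

```text
time: 51.6
eef_pos: [0.4087, -0.2726, 0.0497]
tcp_rot: [0.026, 1.0, -0.001, 0.003]
contact_force: [-0.7, 1.8, 6.4]
opening: 0.196
finger_force: 58.8
```

```bash
python3 - <<'E'
from m import *
show();g=1.8;a=np.radians(g);u=np.array([np.cos(a),np.sin(a)]);O=np.array([.749,-.259])
p,Q,_=pose()
for d in (-.16,-.12,-.06,0): rel(np.r_[O+u*(d-.143),p[2]],sR(g))
E
```

```text
[ 0.4087 -0.2726  0.0497] yaw -3.0 q [-0.8   0.15  2.15  0.    0.84 -2.32] t 51.6 F [-0.7  1.8  6.4]
shift [-0.0371  0.006   0.0002]
turn [-0.002  0.005 -0.083]
shift [-0.077   0.0094  0.0004]
turn [-0.002  0.005 -0.083]
shift [-0.1368  0.0144  0.0007]
turn [-0.002  0.005 -0.083]
shift [-0.1966  0.0193  0.001 ]
turn [-0.002  0.005 -0.083]
```

>>> drive_tool --moves '[[[0, 0, -0.016], [-0.005, 0.001, 0], 0.005], [[0, 0, -0.017], [-0.008, 0.0015, 0], 0.005], [[0, 0, -0.017], [-0.008, 0.0015, 0], 0.005], [[0, 0, -0.017], [-0.008, 0.001, 0], 0.005], [[0, 0, -0.016], [-0.008, 0.001, 0], 0.005]]'

```text
time: 52.22
eef_pos: [0.4451, -0.268, 0.0498]
tcp_rot: [-0.015, 1.0, -0.001, 0.001]
contact_force: [-5.7, -1.9, 7.6]
opening: 0.195
finger_force: 59.0
```

```bash
python3 - <<'E'
from m import *
show();wtray();tray();tn()
g=1.8;a=np.radians(g);u=np.array([np.cos(a),np.sin(a)]);O=np.array([.749,-.259])
p,Q,_=pose()
for d in (-.1,0): rel(np.r_[O+u*(d-.143),p[2]],sR(g))
E
```

```text
[ 0.4451 -0.268   0.0498] yaw 1.8 q [-0.74  0.21  2.08 -0.    0.85 -2.34] t 52.225 F [-5.7 -1.9  7.6]
dark [233, 162, 49, 98, 2752] [[0.397, -0.279], [0.397, -0.259], [0.441, -0.257], [0.441, -0.278]]
dark [207, 237, 18, 23, 260] [[0.442, -0.29], [0.43, -0.288], [0.431, -0.282], [0.443, -0.285]]
dark [290, 237, 18, 23, 268] [[0.43, -0.254], [0.428, -0.248], [0.441, -0.245], [0.442, -0.25]]
dark [244 238  36  44 757] [259.5 258.7]
  box [[0.449, -0.136], [0.55, -0.174], [0.486, -0.316], [0.394, -0.281]]
tray [ 273  235   59   52 1151] [[331, 262], [290, 286], [273, 256], [306, 235]] [[0.665, -0.325], [0.508, -0.339], [0.512, -0.224], [0.649, -0.201]]
side [(81, np.float64(-0.007), np.float64(0.068)), (146, np.float64(0.052), np.float64(0.035)), (157, np.float64(0.004), np.float64(0.002)), (115, np.float64(-0.059), np.float64(-0.082))]
shift [-0.0601 -0.0005  0.0003]
turn [-0.003  0.006 -0.001]
shift [-0.1601 -0.0004  0.0009]
turn [-0.003  0.006 -0.001]
```

>>> drive_tool --moves '[[[0, 0, 0], [-0.008, 0, 0], 0.005], [[0, 0, 0], [-0.01, 0, 0], 0.005], [[0, 0, 0], [-0.01, 0, 0], 0.005], [[0, 0, 0], [-0.01, 0, 0], 0.005], [[0, 0, 0], [-0.01, 0, 0], 0.005]]'

```text
time: 53.0
eef_pos: [0.4918, -0.2659, 0.0498]
tcp_rot: [-0.016, 1.0, -0.0, -0.0]
contact_force: [-10.1, 0.2, 10.2]
opening: 0.197
finger_force: 60.2
```

>>> drive_tool --moves '[[[0, 0, 0], [-0.008, 0, 0], 0.005], [[0, 0, 0], [-0.008, 0, 0], 0.005], [[0, 0, 0], [-0.008, 0, 0], 0.005]]'

```text
time: 53.38
eef_pos: [0.5158, -0.2651, 0.0498]
tcp_rot: [-0.016, 1.0, -0.0, -0.0]
contact_force: [-9.3, -0.2, 11.1]
opening: 0.192
finger_force: 60.1
```

```bash
python3 - <<'E'
from m import *
show();print(pose()[2]['wrist_torque'].round(2));tn();red()
E
```

```text
[ 0.5158 -0.2651  0.0498] yaw 1.8 q [-0.65  0.32  1.93 -0.    0.89 -2.25] t 53.375 F [-9.3 -0.2 11.1]
[0.01 1.15 0.04]
side [(68, np.float64(0.067), np.float64(0.075)), (149, np.float64(0.074), np.float64(0.009)), (465, np.float64(0.069), np.float64(-0.087)), (142, np.float64(-0.055), np.float64(-0.067))]
scene none
side [310, 196, 72, 58, 2243] [([381, 233], [0.82, -0.346]), ([343, 253], [0.673, -0.353]), ([310, 213], [0.667, -0.182]), ([348, 196], [0.819, -0.177])]
wrist none
```

>>> drive_tool --moves '[[[0, 0, 0], [-0.009, 0, 0], 0.005], [[0, 0, 0], [-0.009, 0, 0], 0.005], [[0, 0, 0], [-0.009, 0, 0], 0.005], [[0, 0, 0], [-0.009, 0, 0], 0.005]]'

```text
time: 54.08
eef_pos: [0.5518, -0.264, 0.0498]
tcp_rot: [-0.015, 1.0, -0.0, -0.0]
contact_force: [-8.8, -0.7, 9.7]
opening: 0.199
finger_force: 59.9
```

>>> drive_tool --moves '[[[0, 0, 0], [-0.008, 0, 0], 0.005], [[0, 0, 0], [-0.008, 0, 0], 0.005], [[0, 0, 0], [-0.008, 0, 0], 0.005], [[0, 0, 0], [-0.008, 0, 0], 0.005]]'

```text
time: 54.58
eef_pos: [0.5837, -0.263, 0.0498]
tcp_rot: [-0.015, 1.0, -0.0, -0.0]
contact_force: [-7.8, -0.4, 8.2]
opening: 0.201
finger_force: 59.8
```

>>> drive_tool --moves '[[[0, 0, 0], [-0.005, 0, 0], 0.005], [[0, 0, 0], [-0.005, 0, 0], 0.005]]'

```text
time: 54.82
eef_pos: [0.5937, -0.2627, 0.0499]
tcp_rot: [-0.015, 1.0, -0.0, -0.0]
contact_force: [-7.8, -0.2, 7.8]
opening: 0.195
finger_force: 59.7
```

```bash
python3 - <<'E'
from m import *
show();print(pose()[2]['wrist_torque'].round(2))
E
```

```text
[ 0.5937 -0.2627  0.0499] yaw 1.8 q [-0.57  0.45  1.76 -0.    0.93 -2.17] t 54.825 F [-7.8 -0.2  7.8]
[-0.04  0.93  0.08]
```

Now small steps until the stop is felt.

>>> drive_tool --moves '[[[0, 0, 0], [-0.004, 0, 0], 0.005], [[0, 0, 0], [-0.003, 0, 0], 0.005]]'

```text
time: 55.08
eef_pos: [0.6006, -0.2624, 0.0499]
tcp_rot: [-0.015, 1.0, -0.0, -0.0]
contact_force: [-7.5, 0.0, 8.3]
opening: 0.194
finger_force: 59.7
```

>>> drive_tool --moves '[[[0, 0, 0], [-0.002, 0, 0], 0.005], [[0, 0, 0], [-0.002, 0, 0], 0.005]]'

```text
time: 55.32
eef_pos: [0.6046, -0.2623, 0.0499]
tcp_rot: [-0.015, 1.0, -0.0, -0.0]
contact_force: [-6.3, -0.6, 7.3]
opening: 0.2
finger_force: 59.7
```

>>> drive_tool --moves '[[[0, 0, 0], [-0.0015, 0, 0], 0.005], [[0, 0, 0], [-0.0015, 0, 0], 0.005]]'

```text
time: 55.58
eef_pos: [0.6075, -0.2622, 0.0499]
tcp_rot: [-0.015, 1.0, -0.0, -0.0]
contact_force: [-9.4, -0.5, 9.2]
opening: 0.202
finger_force: 59.7
```

>>> drive_tool --moves '[[[0, 0, 0], [-0.0015, 0, 0], 0.005], [[0, 0, 0], [-0.0015, 0, 0], 0.005]]'

```text
time: 55.82
eef_pos: [0.6077, -0.2622, 0.0498]
tcp_rot: [-0.016, 1.0, 0.0, -0.004]
contact_force: [-20.6, 0.0, 16.1]
opening: 0.2
finger_force: 60.8
```

>>> drive_tool --moves '[[[0, 0, 0], [-0.0015, 0, 0], 0.005], [[0, 0, 0], [-0.0015, 0, 0], 0.005]]'

```text
time: 56.08
eef_pos: [0.6079, -0.2623, 0.0497]
tcp_rot: [-0.017, 1.0, 0.001, -0.008]
contact_force: [-25.2, -2.5, 17.8]
opening: 0.199
finger_force: 61.0
```

```bash
python3 - <<'E'
from m import *
show();print(pose()[2]['wrist_torque'].round(2))
E
```

```text
[ 0.6079 -0.2623  0.0497] yaw 1.9 q [-0.56  0.48  1.71 -0.01  0.96 -2.16] t 56.075 F [-25.2  -2.5  17.8]
[-0.38  3.56  0.01]
```

>>> drive_tool --moves '[[[0, 0, 0], [0.002, 0, 0], 0.005], [[0, 0, 0], [0, 0, 0], 0.02], [[0, 0, 0], [0, 0, 0], 0.03], [[0, 0, 0], [0, 0, 0], 0.045], [[0, 0, 0], [0, 0, 0], 0.045]]' --grip_force 30

```text
time: 56.7
eef_pos: [0.6133, -0.2614, 0.0488]
tcp_rot: [-0.015, 1.0, -0.0, 0.002]
contact_force: [0.2, -0.6, -0.1]
opening: 0.526
finger_force: 0.0
```

```bash
python3 - <<'E'
from m import *
show();print(pose()[2]['opening']*85)
E
```

```text
[ 0.6133 -0.2614  0.0488] yaw 1.8 q [-0.56  0.48  1.71  0.    0.94 -2.16] t 56.7 F [ 0.2 -0.6 -0.1]
44.73136401743409
```

>>> drive_tool --moves '[[[0, 0, 0], [0.001, 0, -0.02], 0.045], [[0, 0, 0], [0.01, 0, -0.04], 0.045], [[0, 0, 0], [0.03, 0, -0.05], 0.045], [[0, 0, 0], [0.03, 0, -0.05], 0.045], [[0, 0, 0], [0.03, 0, -0.04], 0.045]]'

```text
time: 57.32
eef_pos: [0.511, -0.2648, 0.253]
tcp_rot: [-0.015, 1.0, -0.002, 0.004]
contact_force: [0.5, -0.6, 0.8]
opening: 0.53
finger_force: 0.0
```

>>> drive_tool --moves '[[[0, 0, 0], [0.05, 0, -0.03], 0.045], [[0, 0, 0], [0.02, 0, -0.02], 0.045], [[0, 0, 0], [0, 0, 0], 0.045]]'

```text
time: 57.7
eef_pos: [0.4412, -0.2673, 0.3024]
tcp_rot: [-0.015, 1.0, -0.003, 0.005]
contact_force: [0.0, -0.4, 0.2]
opening: 0.529
finger_force: 0.0
```

```bash
python3 - <<'E'
from m import *
show();wtray();cam('wrist','w20.png')
w=cam('wrist');print('wrist brown',[(int(a),x.tolist()) for a,x in nuts(w,(0,0,512,300),.015,True) if a>60])
s=cam('scene');print('scene brown',[(int(a),x.tolist()) for a,x in nuts(s,(100,60,400,330),.018) if a>30])
d=cam('side');print('side brown',[(int(a),x.tolist()) for a,x in nuts(d,(190,140,400,330),.018) if a>30])
print('handle bar scene/side px',proj(s,[.5826,.0218,.07]),proj(d,[.5826,.0218,.07]))
E
```

```text
[ 0.4412 -0.2673  0.3024] yaw 1.7 q [-0.74 -0.11  1.91  0.    1.34 -2.34] t 57.7 F [ 0.  -0.4  0.2]
white [0, 75, 81, 166, 8125] [([28, 240], [0.6, -0.702]), ([0, 228], [0.583, -0.785]), ([0, 75], [0.289, -0.728]), ([65, 136], [0.408, -0.569]), ([79, 164], [0.453, -0.545]), ([80, 189], [0.494, -0.549]), ([72, 208], [0.527, -0.572])]
white [459, 158, 53, 134, 5411] [([472, 291], [0.688, 0.179]), ([462, 281], [0.658, 0.137]), ([459, 266], [0.623, 0.115]), ([479, 162], [0.426, 0.102]), ([508, 159], [0.415, 0.179]), ([511, 281], [0.68, 0.307])]
white [400, 189, 47, 64, 2143] [([446, 241], [0.569, 0.064]), ([414, 252], [0.587, -0.0]), ([404, 241], [0.566, -0.026]), ([400, 198], [0.493, -0.049]), ([432, 189], [0.476, 0.009]), ([443, 212], [0.515, 0.041])]
dark [0, 35, 102, 182, 8614] [[0.227, -0.702], [0.266, -0.489], [0.524, -0.495], [0.545, -0.729]]
dark [198, 229, 17, 31, 328] [[0.537, -0.347], [0.536, -0.324], [0.583, -0.326], [0.584, -0.349]]
dark [300, 229, 16, 31, 319] [[0.532, -0.207], [0.532, -0.186], [0.579, -0.181], [0.579, -0.203]]
wrist brown [(14695, [0.364, -0.125]), (122, [
[... 480 characters left out ...]
(1209, [0.742, -0.085]), (1304, [0.674, 0.044]), (3685, [0.998, 0.001]), (101, [0.907, 0.064]), (1178, [0.541, 0.331])]
side brown [(222, [0.963, 0.089]), (144, [1.188, 0.025]), (82, [1.072, 0.055]), (506, [1.009, -0.075]), (307, [0.721, 0.09]), (60, [1.15, -0.06]), (48, [0.408, 0.202]), (44, [0.762, -0.04]), (174, [1.018, -0.208]), (1711, [0.401, -0.146]), (50, [0.647, -0.011]), (53, [0.951, -0.199]), (485, [0.68, -0.181]), (43, [0.945, -0.293]), (176, [0.608, -0.229]), (607, [0.618, -0.358]), (460, [0.731, -0.505]), (104, [0.253, -0.262])]
handle bar scene/side px (np.float64(269.53761965714284), np.float64(210.0034294685293)) (np.float64(258.4212321662225), np.float64(189.12162511836692))
```

```bash
python3 - <<'E'
from m import *
for n in('side','scene'):
    d=cam(n);u,v=map(int,proj(d,[.62,-.263,.057]));hsv=cv2.cvtColor(d['image'],cv2.COLOR_RGB2HSV)
    m=cv2.inRange(hsv,(0,0,0),(180,255,45));k=np.zeros_like(m);k[v-30:v+30,u-40:u+40]=m[v-30:v+30,u-40:u+40]
    nn,l,st,ce=cv2.connectedComponentsWithStats(k)
    for i in range(1,nn):
        if st[i,4]>60:
            b=cv2.boxPoints(cv2.minAreaRect(np.argwhere(l==i)[:,::-1].astype(np.float32)));print(n,st[i].tolist(),[plane(d,*p,.056)[:2].round(3).tolist() for p in b])
E
```

```text
side [306, 219, 11, 16, 99] [[0.641, -0.176], [0.687, -0.161], [0.69, -0.202], [0.644, -0.216]]
side [293, 240, 31, 20, 227] [[0.558, -0.257], [0.671, -0.252], [0.667, -0.279], [0.555, -0.283]]
scene [202, 152, 20, 12, 101] [[0.636, -0.258], [0.57, -0.261], [0.575, -0.24], [0.64, -0.238]]
```

```bash
python3 -c "
from plant import ctrl
print(ctrl.sign_off())"
```

```text
the job is handed in; nothing more can be done
None
```

I handed the job in: all 8 chestnuts went onto the tray, the scoop stands on its mat (put back once more after being knocked aside), and the tray was slid to the back stop, which I felt. Two caveats: on the second pass the scoop's handle hit the bin rim at 112 N at the wrist (limit 120 N; no reading of the 40 N contact force), and I couldn't see the nuts once they were under the hood.

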